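# Park the scoop in its spring holder and charge the dry-storage jar

### The arm

A 7-joint arm with a two-finger parallel gripper is mounted at the origin on the work surface. World frame = base frame: x ahead of the robot, y to its left, z up, the work surface at z = 0. Lengths are in m, angles in degrees, forces in N, time in s.
With the tool pointing down it reaches from about 0.4 to 0.85 m from the base axis. Payload 4.4 kg.
Tool frame: the origin (TCP) lies where the fingers leave the gripper's body, on its centre line; the fingertips stand 97 mm ahead of it and the grasp point (between the pads) lies 78 mm ahead of it (r.tips_ahead is the distance from the TCP to the fingertips, in m); z points along the fingers, y is the direction in which the jaws open and shut (so a half turn about z gives the same grasp; the last joint's range is limited). The gripper opens to 94 mm and grips with 3 to 60 N. Pads are 16 mm wide; open, the fingers measure 119 mm over their backs; the gripper's body (75 mm by 177 mm) begins 78 mm behind the grasp point.
Start: joints at [-78.426, 36.005, 2.206, 86.941, -1.547, 57.084, -1.146], TCP at [0.172, 0.627, 0.303] pointing down, gripper open.
Joint ranges: [-175.42, 175.42], [-21.48, 121.26], [-71.46, 75.88], [10.55, 141.38], [-63.04, 243.04], [13.31, 113.54], [-168.57, 168.57]. Speed limits (degrees/s): [147.25, 147.25, 180, 180, 180, 180, 180].

### API

Orientations are given as a 3x3 rotation matrix whose columns are the frame's x, y, z axes.
In Python, from bench import r gives the robot as it stands. The module is installed in compiled form; this text tells all that it offers.
- The arm moves only by the tool move_arm, never from a script. Its argument "moves" is a list of rows, each a list of 7 numbers: the shift along the world's x, y, z in mm, then the turn, a rotation vector about the world's x, y, z in rad, then the finger opening in mm, from 0 to 94. In form: [[tx, ty, tz, wx, wy, wz, hand], ...]. A call has 1 to 12 rows; each row is the pose to reach, as a shift and turn from the pose measured when the call began; what a row does not reach only later rows make up. A row lasts 1/8 s, in which the tool goes at most 62.5 mm and 10.7 degrees, less where a joint would pass 70% of its speed; a pose out of reach is approached as far as the arm can. A call with a gripper value outside its range is refused whole. The fingers move at their own pace and stop on an object; "squeeze" is the grip in N (left out, the last holds). Time passes only in rows, so rows that repeat a pose let the fingers close. It gives the time, the measured TCP pose, the force and the opening at its end, in the units of the state.
- r.read_state(): the state, without advancing time (a new reading comes with each control period).
- r.snapshot(name): name is "side" or "top"; returns a dict with "frame" (400x640x3 uint8, red, green, blue), "intrinsics" (3x3 intrinsics, pixels), "k1" (the pictures are not rectified: a ray, as slopes to the right and down, at radius r is drawn at 1 + k1 r^2 times it, then the intrinsics apply), "extrinsics" (4x4, takes a point from camera to world coordinates). Camera axes: x right, y up, looking along -z (the intrinsics and any distortion apply to the point x, -y, -z); pixel columns grow to the right and rows downward; lengths in m; the calibration is good to about 2 mm. A picture is of the moment at which its call begins. There is no depth.
- r.finish_job(): hands the job in, once; it reports no verdict.
The state is a dict: "time_s": time; "joints": joint angles; "dq": joint speeds; "tau": joint torques, N m; "eef_pos": TCP position; "eef_rot": TCP orientation; "force": force on the tool from outside, world axes, zero at the start; "torque": the same for the moment, N m; "grip_width": finger opening in m.
Only numpy, scipy, OpenCV 4.12 (cv2) and the standard library are available. Lean on these libraries where they do the work, as an engineer would, in place of code of your own. Each camera call takes 0.05 s, during which the arm holds its last target.

### The job

First take the wooden scoop off the jar and slide its handle into the spring holder, fully home, so that the plunger rides over it and drops into the groove. Then feed every desiccant canister through the neck into the glass jar and, last, close the jar with its plug lid, fully down on the rim. Keep the jar standing and leave the other kitchen things where they are.

Things in the scene. Friction and masses are not known exactly. Their poses are not given: they have to be found in the camera images.
- scoop: Wooden scoop (160 g) lying across the jar's mouth and the tin. Round handle 16 mm thick, 170 long; trough head 75 long, 52 wide, 22 high, open on top. Origin on the handle's axis where it meets the head; own x along the handle towards the head, z up as it lies. Handle: x -170 to 0; head: x 0 to 75, z -14 to +8 mm. At the start the jar's neck is under x -145 to -85, the tin under x -5 to 75.
- scoop_tip (a point): Tip of the handle's free end, on its axis (scoop x -170 mm). The end is tapered: 4 mm across at the tip, the full 16 mm after 12 mm. A groove 10 mm across and 15 mm long runs all round the handle, centred 26 mm from the tip.
- scoop_grip (a point): Good place to grip the scoop, on the handle's axis 40 mm from the origin (scoop x -40 mm), near the balance point (x -20), free underneath and on both sides.
- holder: Aluminium spring holder fixed to the steel shelf: block 60 mm deep (x), 50 wide, 66 high on a 100 x 90 x 6 mm foot. A level square bore 18.6 mm across and 50 mm deep enters its front face; a flared steel mouth (up to 40 mm wide) sticks out 13 mm in front. Origin on the underside below the bore's mouth; own x points into the bore, roughly away from the robot, z up; bore axis 45 mm above the origin.
- bore_mouth (a point): Centre of the square bore's mouth, on its axis, in the plane of the block's front face (the flare is in front of it). Axes as the holder's: x into the bore.
- plunger (a joint): Spring plunger in the holder's left side (looking into the bore); its 16 mm ball end sticks into the bore 24 mm behind the mouth. Value, m: how far it is pushed out. 0 = bore empty, 0.004 to 0.006 riding on the full handle, about 0.002 in the groove with the handle fully home (tip at the bore's back). Springs back with 1 to 2.5 N; sliding the handle in takes up to about 5 N.
- jar: Heavy glass jar (0.8 kg, loose): body 96 mm in diameter and 95 high, shoulder, then a neck 53 mm outside and 44 mm inside; 135 mm tall. Origin at the centre of its underside, z up; inner floor 6 mm up, bulging to 19 mm in the middle.
- jar_mouth (a point): Centre of the jar's mouth, at the level of the rim.
- lid: The jar's plug lid, standing on its plug: cork plug 38 mm in diameter and 12 high (tapered below), wooden disc 60 mm in diameter and 8 thick on it, wooden knob 22 mm in diameter and 22 high on top; 42 mm in all. Origin at the centre of the plug's underside, z up. On the jar the disc rests on the rim (origin 12 mm below the rim).
- tin: Sealed aluminium tin, 72 mm in diameter, 129 high, 0.4 kg, supporting the scoop's head. Origin at the centre of its underside. Leave standing.
- ramekin: Small empty white ceramic dish, 52 mm across and 34 high, among the canisters; origin at its underside. Not to be moved.
- bowls: Stack of three ceramic bowls, 130 mm across, 88 high; origin at its underside. Not to be moved.
- cup: Clear plastic measuring cup with a handle, 80 mm across, 85 high; origin at its underside. Not to be moved.
- mill: Wooden pepper mill, 52 mm across, 145 high, behind the jar; origin at its underside. Not to be moved.
- bottle: Amber glass bottle, 48 mm across, 130 high, behind the holder; origin at its underside. Not to be moved.
- can0: Desiccant canister: sealed white plastic cylinder, 24 mm in diameter and 30 high, flat below, domed top (the top 8 mm), with a thin grey band round it; 14 g. Origin at its centre, own z along its axis. Four to six are there at the start, standing on the steel shelf (its top is 15 mm above the work surface); the rest are absent.
- can1: Desiccant canister: sealed white plastic cylinder, 24 mm in diameter and 30 high, flat below, domed top (the top 8 mm), with a thin grey band round it; 14 g. Origin at its centre, own z along its axis. Four to six are there at the start, standing on the steel shelf (its top is 15 mm above the work surface); the rest are absent.
- can2: Desiccant canister: sealed white plastic cylinder, 24 mm in diameter and 30 high, flat below, domed top (the top 8 mm), with a thin grey band round it; 14 g. Origin at its centre, own z along its axis. Four to six are there at the start, standing on the steel shelf (its top is 15 mm above the work surface); the rest are absent.
- can3: Desiccant canister: sealed white plastic cylinder, 24 mm in diameter and 30 high, flat below, domed top (the top 8 mm), with a thin grey band round it; 14 g. Origin at its centre, own z along its axis. Four to six are there at the start, standing on the steel shelf (its top is 15 mm above the work surface); the rest are absent.
- can4: Desiccant canister: sealed white plastic cylinder, 24 mm in diameter and 30 high, flat below, domed top (the top 8 mm), with a thin grey band round it; 14 g. Origin at its centre, own z along its axis. Four to six are there at the start, standing on the steel shelf (its top is 15 mm above the work surface); the rest are absent.
- can5: Desiccant canister: sealed white plastic cylinder, 24 mm in diameter and 30 high, flat below, domed top (the top 8 mm), with a thin grey band round it; 14 g. Origin at its centre, own z along its axis. Four to six are there at the start, standing on the steel shelf (its top is 15 mm above the work surface); the rest are absent.

How it is judged (in metres and radians):
On the way, in this order (a step that is already met when the one before it is completed fails the run):
1. the scoop's handle is in the bore and has pushed the spring plunger back (value of joint plunger above 0.0034 m and x of scoop_tip in the frame of bore_mouth between 0.012 and 0.0445 m), for 0.02 s.
2. the handle is fully home and the plunger sits in its groove (x of scoop_tip in the frame of bore_mouth above 0.0445 m and value of joint plunger between 0.0007 and 0.0035 m and angle between the x axis of scoop and the x axis of holder, either way round below 0.14 rad), for 0.3 s.
3. every canister is inside the jar (z of can0 in the frame of jar between 0 and 0.105 m and horizontal distance between each of can0, can1, can2, can3, can4, can5 and jar below 0.047 m and z of can1 in the frame of jar between 0 and 0.105 m and z of can2 in the frame of jar between 0 and 0.105 m and z of can3 in the frame of jar between 0 and 0.105 m and z of can4 in the frame of jar between 0 and 0.105 m and z of can5 in the frame of jar between 0 and 0.105 m), for 0.3 s.
At the end, for the whole second after the job is handed in: Scoop handle home in the holder (tip within 5 mm of the bore's back, plunger in the groove, within 8 degrees of the bore); every canister inside the jar; lid down on the rim (4 mm in height, 7 mm sideways, 6 degrees); jar upright; all at rest (all of step 2 and all of step 3 and z of lid in the frame of jar between 0.118 and 0.127 m and horizontal distance between lid and jar below 0.007 m and angle between lid's own z axis and vertical below 0.1 rad and angle between jar's own z axis and vertical below 0.08 rad and height (world z) of jar above 0.01 m and linear speed of each of jar, lid below 0.02 m/s and linear speed of scoop below 0.03 m/s); the robot touches nothing.
It fails at once if the jar is tipped by more than about 25 degrees (angle between jar's own z axis and vertical above 0.45 rad).
It fails at once if another kitchen thing (bowls, cup, mill, bottle, ramekin, tin) is pushed more than 50 mm or knocked over (distance of any of bowls, cup, mill, bottle, ramekin, tin from where it was at the start of the episode above 0.05 m or angle between any of bowls, cup, mill, bottle, ramekin, tin's own z axis and vertical above 0.6 rad).
Of can0, can1, can2, can3, can4, can5 only 4 to 6 are there at a start; the rules pass over those that are not, and their reading is None.
At some moment in a run one of can0, can1, can2, can3, can4, can5, lid may be knocked a few centimetres aside while the robot is not near it.
It also fails if it takes over 210 s, if anything falls off the work surface, if the arm or the gripper's body presses on something with over 40 N, if the wrist force passes 120 N, or if a joint passes its speed limit or range.

## Working session

There is one attempt and no reset: what is moved stays moved. The work goes in short steps, Python scripts to look and compute and a tool call to move; the robot and the scene stay as the last step left them, time stands still between calls to the robot, and variables do not carry over. Pictures are saved under pics/ and viewed, and the job is handed in when it is done.

Besides the shell and the picture viewer there is one more tool, called as a command line: name --pt "numbers of a row" for each row, then --argument value for the rest. move_arm: Moves the arm, as the interface text tells. Its arguments: {"type":"object","properties":{"moves":{"type":"array"},"squeeze":{"type":"number"}},"required":["moves"]}

```bash
mkdir -p pics; ls
python3 - <<'E'
from bench import r
import cv2,numpy as np
s=r.read_state()
for k,v in s.items(): print(k,np.round(v,4).tolist() if not isinstance(v,(int,float)) else v)
for n in("side","top"):
    d=r.snapshot(n); cv2.imwrite(f"pics/{n}0.png",d["frame"][:,:,::-1]); print(n,d["intrinsics"],d["k1"],np.round(d["extrinsics"],4))
E
```

```text
pics
time_s 0.0
joints [-78.4277, 36.0544, 2.2041, 86.9941, -1.5452, 57.0825, -1.1446]
dq [-0.0236, 0.0167, -0.0225, -0.0079, -0.017, 0.0037, 0.063]
tau [0.0002, -54.9731, 1.1433, -18.6645, -0.0523, 0.0232, 0.0002]
eef_pos [0.1718, 0.6264, 0.3018]
eef_rot [[-0.9644, 0.2646, -0.0004], [0.2646, 0.9644, -0.0017], [-0.0001, -0.0018, -1.0]]
force [0.5647, -0.0268, 0.0225]
torque [0.0317, 0.0428, -0.0059]
grip_width 0.09390233480208256
side [[369.0192635    0.         324.71110988]
 [  0.         369.0192635  203.06418216]
 [  0.           0.           1.        ]] 0.012812164384561602 [[ 0.9363  0.2025 -0.287   0.3453]
 [-0.3512  0.5467 -0.7601 -0.6676]
 [ 0.0029  0.8125  0.583   0.6418]
 [ 0.      0.      0.      1.    ]]
top [[392.29230734   0.         325.53153935]
 [  0.         392.29230734 195.885116  ]
 [  0.           0.           1.        ]] -0.09298535492770517 [[ 0.0000e+00  9.9250e-01 -1.2190e-01  4.5410e-01]
 [-1.0000e+00  4.0000e-04  3.4000e-03 -1.8400e-02]
 [ 3.4000e-03  1.2190e-01  9.9250e-01  1.3206e+00]
 [ 0.0000e+00  0.0000e+00  0.0000e+00  1.0000e+00]]
```

View pics/side0.png

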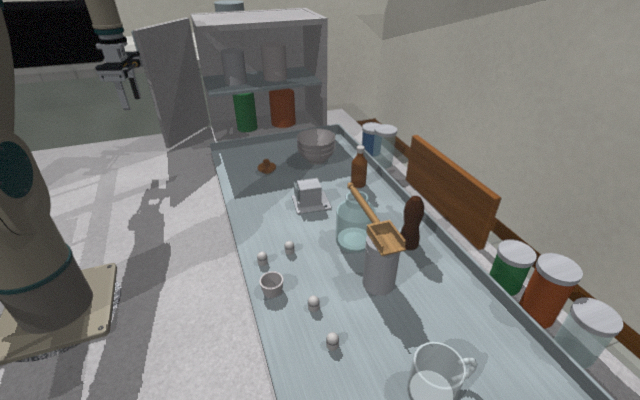

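View pics/top0.png

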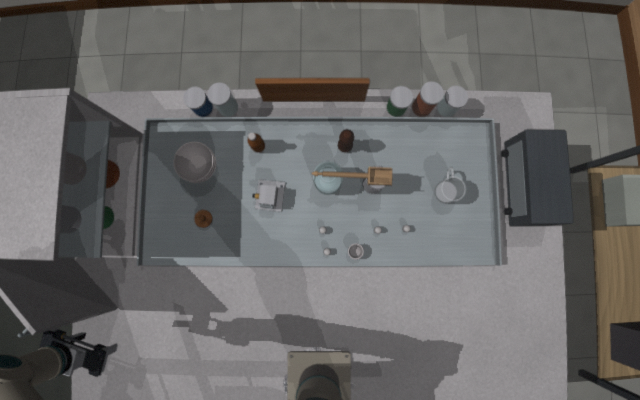

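```bash
cat > h.py <<'E'
from bench import r
import cv2,numpy as np
def snap(n): return r.snapshot(n)
def crop(d,x0,y0,x1,y1,s,name):
    im=d["frame"][y0:y1,x0:x1,::-1]; im=cv2.resize(im,None,fx=s,fy=s,interpolation=cv2.INTER_CUBIC)
    cv2.imwrite("pics/"+name,im)
def dist(d): return np.array([d["k1"],0,0,0,0.])
def ray(d,uv):
    p=cv2.undistortPointsIter(np.array([[uv]],float),d["intrinsics"],dist(d),None,None,(3,50,1e-10))[0,0]
    E=d["extrinsics"]; v=E[:3,:3]@np.array([p[0],-p[1],-1.]); return E[:3,3],v/np.linalg.norm(v)
def atz(d,uv,z):
    o,v=ray(d,uv); return o+v*(z-o[2])/v[2]
def proj(d,P):
    E=d["extrinsics"]; c=(np.atleast_2d(P)-E[:3,3])@E[:3,:3]; c=c*[1,-1,-1]
    return cv2.projectPoints(c,np.zeros(3),np.zeros(3),d["intrinsics"],dist(d))[0][:,0]
def tri(d1,u1,d2,u2):
    o1,v1=ray(d1,u1);o2,v2=ray(d2,u2)
    A=np.stack([v1,-v2],1); t=np.linalg.lstsq(A,o2-o1,rcond=None)[0]
    a=o1+t[0]*v1;b=o2+t[1]*v2; return (a+b)/2,np.linalg.norm(a-b)
def st():
    s=r.read_state(); print("t",round(s["time_s"],2),"pos",np.round(s["eef_pos"],4).tolist(),"F",np.round(s["force"],1).tolist(),"w",round(s["grip_width"]*1000,1)); print(np.round(s["eef_rot"],3).tolist(),np.round(s["joints"],1).tolist()); return s
E
python3 - <<'E'
from h import *
t=snap("top");s=snap("side")
crop(t,240,120,400,240,5,"t1.png")
crop(t,290,200,430,270,5,"t2.png")
crop(s,270,140,430,260,5,"s1.png")
crop(s,240,220,400,360,5,"s2.png")
E
```

```text
(no output)
```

View pics/t1.png

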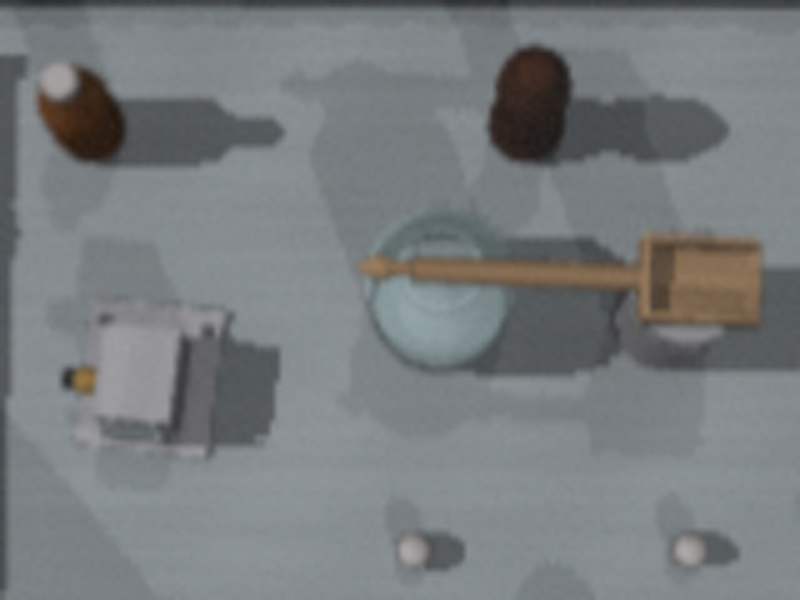

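View pics/t2.png

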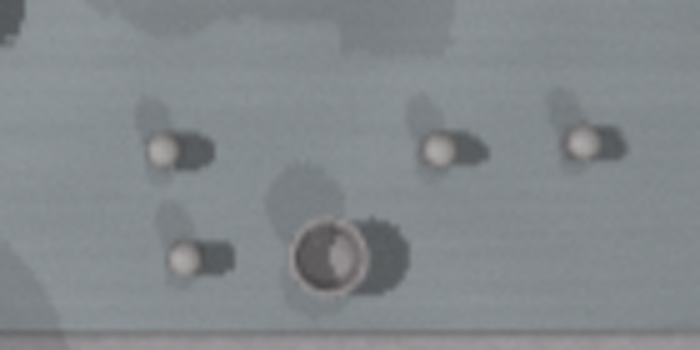

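View pics/s1.png

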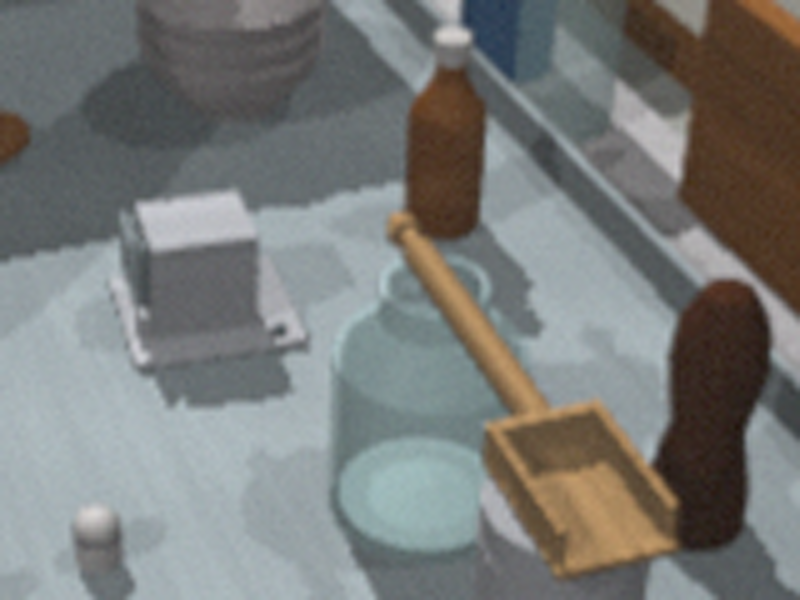

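View pics/s2.png

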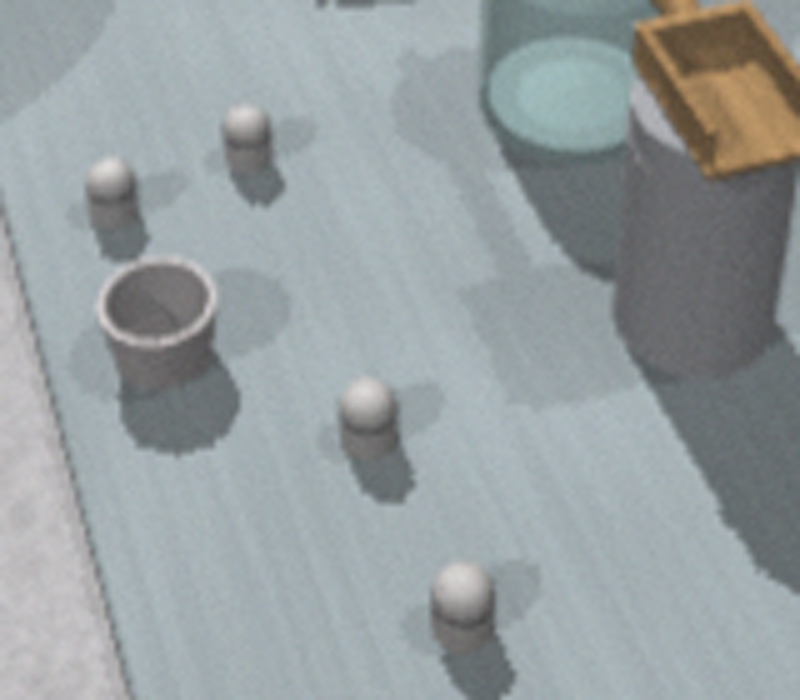

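```bash
cat >> h.py <<'E'
def px(c,u,s=5): return [(u[0]+.5)/s-.5+c[0],(u[1]+.5)/s-.5+c[1]]
E
python3 - <<'E'
from h import *
t=snap("top");s=snap("side")
T=lambda *u:px((240,120),u); S=lambda *u:px((270,140),u); T2=lambda *u:px((290,200),u); S2=lambda *u:px((240,220),u)
P=lambda n,p,e='':print(n,np.round(np.array(p)*1000,1).tolist(),e)
for n,a in(("tip",T(360,268)),("handle400",T(405,268)),("handle630",T(636,277))): P(n,atz(t,a,.158))
P("tip side",atz(s,S(390,222),.160))
P("handle side near head",atz(s,S(535,405),.158))
P("tri tip",*[tri(t,T(362,268),s,S(397,222))[0]],tri(t,T(362,268),s,S(397,222))[1])
P("jar rim top",atz(t,T(440,267),.150)); P("jar rim side",atz(s,S(437,287),.150))
P("tin? ",atz(t,T(685,330),.144))
# cans: dome top center seen; top view rays at z~.040
for a,b in(((163,149),(247,128)),((184,257),(112,183)),((439,149),(369,406)),((583,142),(463,590))):
    P("can",tri(t,T2(*a),s,S2(*b))[0],tri(t,T2(*a),s,S2(*b))[1]); P("  top@39",atz(t,T2(*a),.037)); P("  side@",atz(s,S2(*b),.037))
P("ramekin",atz(t,T2(330,257),.049),)
P("rame side",atz(s,S2(158,302),.049))
# holder block top corners z=.081
for n,a in(("b TL",T(100,320)),("b TR",T(184,324)),("b BR",T(176,425)),("b BL",T(95,418))): P(n,atz(t,a,.081))
for n,a in(("s FL",S(150,252)),("s FR",S(257,240)),("s BR",S(238,192)),("s BL",S(135,203))): P(n,atz(s,a,.081))
for n,a in(("foot TL",T(100,300)),("foot TR",T(232,312)),("foot BR",T(212,457)),("BL",T(75,442))): P(n,atz(t,a,.021))
crop(t,180,195,230,240,10,"t3.png"); crop(s,245,145,290,185,10,"s3.png")
crop(t,245,170,305,220,12,"t4.png"); crop(s,285,170,345,220,12,"s4.png")
E
```

```text
tip [665.6, 19.6, 158.0] 
handle400 [665.6, -7.5, 158.0] 
handle630 [660.3, -146.6, 158.0] 
tip side [662.0, 15.3, 160.0] 
handle side near head [663.8, -134.2, 158.0] 
tri tip [666.4, 18.2, 157.2] 0.0012766856565134457
jar rim top [667.7, -28.6, 150.0] 
jar rim side [666.8, -29.8, 150.0] 
tin?  [630.2, -177.5, 144.0] 
can [501.1, -11.8, 35.8] 0.0009381144553827239
  top@39 [501.5, -11.9, 37.0] 
  side@ [500.3, -13.0, 37.0] 
can [431.2, -25.5, 35.0] 0.0005126523613440407
  top@39 [431.5, -25.6, 37.0] 
  side@ [430.7, -27.6, 37.0] 
can [501.0, -192.4, 36.2] 0.000753375493794854
  top@39 [501.4, -192.4, 37.0] 
  side@ [500.5, -193.0, 37.0] 
can [505.3, -287.1, 38.2] 0.0008307818446701249
  top@39 [505.7, -287.4, 37.0] 
  side@ [505.2, -286.2, 37.0] 
ramekin [431.6, -119.5, 49.0] 
rame side [431.3, -118.5, 49.0] 
b TL [645.9, 188.6, 81.0] 
b TR [643.3, 134.6, 81.0] 
b BR [578.4, 138.7, 81.0] 
b BL [582.8, 190.5, 81.0] 
s FL [578.4, 145.0, 81.0] 
s FR [637.5, 135.9, 81.0] 
s BR [644.6, 187.0, 81.0] 
s BL [585.5, 196.2, 81.0] 
foot TL [668.8, 198.9, 21.0] 
foot TR [660.6, 109.8, 21.0] 
foot BR [563.0, 121.9, 21.0] 
BL [572.9, 213.6, 21.0]
```

View pics/t3.png

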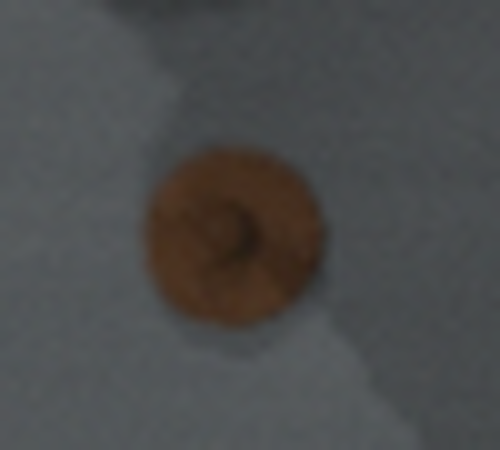

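View pics/s3.png

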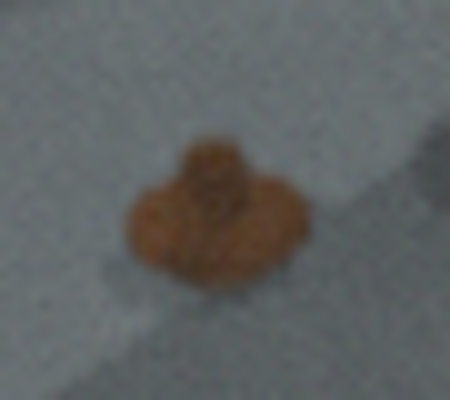

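View pics/t4.png

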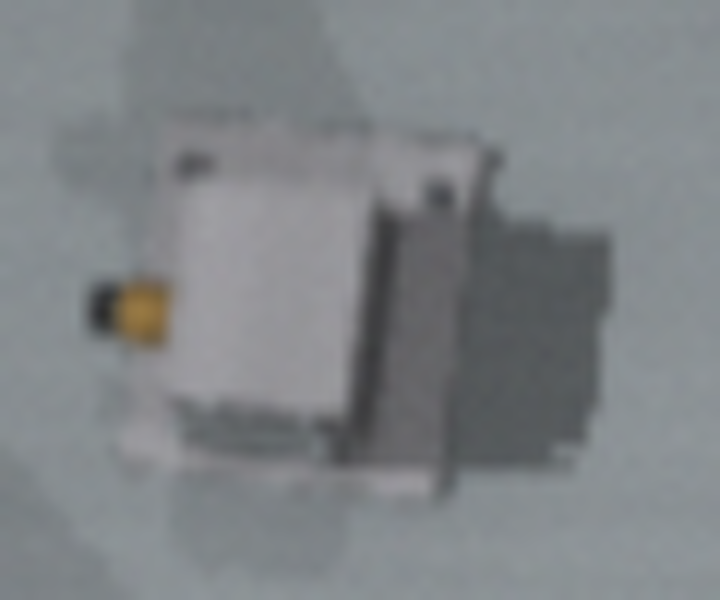

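View pics/s4.png

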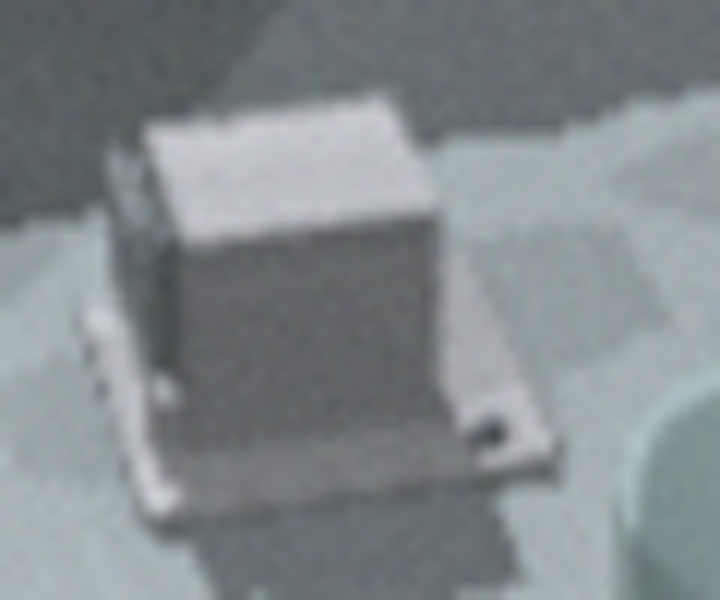

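Run:
```python
from h import *
from scipy.optimize import least_squares
t=snap("top");s=snap("side")
T=lambda u:px((245,170),u,12); S=lambda u:px((285,170),u,12)
tb=[T(u) for u in((180,178),(380,190),(352,418),(173,402))]  # BL',BR'(far), FR, FL
sb=[S(u) for u in((147,128),(392,97),(437,212),(185,243))]
blk=np.array([[60,25],[60,-25],[0,-25],[0,25]])/1000
ft=np.array([[1,45],[1,-45],[0,-45],[0,45]])/1000
tf=[T(u) for u in((165,115),(483,143),(445,490),(120,458))]
def M(p,loc,z):
    c,s_=np.cos(p[2]),np.sin(p[2]); return np.column_stack([p[0]+c*loc[:,0]-s_*loc[:,1],p[1]+s_*loc[:,0]+c*loc[:,1],np.full(len(loc),z)])
def f(p,full=False):
    L=ft.copy(); L[:2,0]=p[3]+.1; L[2:,0]=p[3]
    e=[(proj(t,M(p,blk,.081))-tb),(proj(s,M(p,blk,.081))-sb),(proj(t,M(p,L,.021))-tf)]
    if full:
        for a in e: print(np.round(a,2).tolist())
    return np.concatenate(e).ravel()
r_=least_squares(f,[.582,.165,-.14,-.02],loss="soft_l1",f_scale=.5); print(r_.x,np.degrees(r_.x[2])); f(r_.x,True)
# lid
T3=px((180,195),(235,236),10); S3=px((245,145),(219,225),10)
print("lid disc top",atz(t,T3,.033),atz(s,S3,.031))
print("knob",atz(t,px((180,195),(228,228),10),.057),atz(s,px((245,145),(213,150),10),.057))
```

```text
[ 0.58161909  0.16643255 -0.08460691 -0.01359495] -4.847618994183394
[[0.76, -0.04], [-0.42, 0.26], [0.03, -0.13], [-0.63, -0.13]]
[[20.15, -2.02], [4.33, 9.75], [-20.59, 3.38], [-3.45, -8.63]]
[[-0.18, -0.33], [-0.11, -0.44], [0.14, 0.25], [0.42, 0.61]]
lid disc top [0.53777066 0.38287981 0.033     ] [0.53790059 0.38498881 0.031     ]
knob [0.5388066  0.37780771 0.057     ] [0.53905726 0.38825957 0.057     ]
```

Run:
```python
from h import *
from scipy.optimize import least_squares
t=snap("top");s=snap("side")
T=lambda u:px((245,170),u,12); S=lambda u:px((285,170),u,12)
tb=[T(u) for u in((180,178),(380,190),(352,418),(173,402))]
sb=[S(u) for u in((392,97),(437,212),(185,243),(147,128))]
blk=np.array([[60,25],[60,-25],[0,-25],[0,25]])/1000
ft=np.array([[1,45],[1,-45],[0,-45],[0,45]])/1000
tf=[T(u) for u in((165,115),(483,143),(445,490),(120,458))]
sf=[S(u) for u in((560,455),(150,522))]
def M(p,loc,z):
    c,s_=np.cos(p[2]),np.sin(p[2]); return np.column_stack([p[0]+c*loc[:,0]-s_*loc[:,1],p[1]+s_*loc[:,0]+c*loc[:,1],np.full(len(loc),z)])
def f(p,full=False):
    L=ft.copy(); L[:2,0]=p[3]+.1; L[2:,0]=p[3]
    e=[(proj(t,M(p,blk,.081))-tb),(proj(s,M(p,blk,.081))-sb),(proj(t,M(p,L,.021))-tf),(proj(s,M(p,L[1:3],.021))-sf)]
    if full:
        for a in e: print(np.round(a,2).tolist())
    return np.concatenate(e).ravel()
r_=least_squares(f,[.582,.165,-.14,-.02],loss="soft_l1",f_scale=.5); print(r_.x,np.degrees(r_.x[2])); f(r_.x,True)
p=r_.x
im=t["frame"].copy()[:,:,::-1]
crop(t,245,170,305,220,12,"x.png")
# fit only side / only top
for w in(0,1):
    g=lambda p:((proj(t,M(p,blk,.081))-tb) if w==0 else (proj(s,M(p,blk,.081))-sb)).ravel()
    q=least_squares(g,p[:3]).x; print(w,q,np.degrees(q[2]))
```

```text
[ 0.58169202  0.1674881  -0.09935531 -0.0145343 ] -5.692639689151743
[[0.72, -0.15], [-0.49, 0.38], [-0.31, -0.04], [-0.95, -0.27]]
[[-0.16, 0.52], [0.42, 0.16], [0.19, 0.61], [-0.24, 0.74]]
[[-0.13, -0.23], [-0.1, 0.05], [-0.29, 0.7], [0.03, 0.66]]
[[0.67, 0.11], [0.22, -0.08]]
0 [ 0.58153628  0.16563323 -0.06489784] -3.7183722473624665
1 [ 0.58248266  0.1708561  -0.12694947] -7.273668677081562
```

move_arm --pt "100 -150 30 0 0 -0.3 94" --pt "200 -300 40 0 0 -0.6 60" --pt "300 -450 40 0 0 -0.9 40" --pt "400 -600 40 0 0 -1.2 40" --pt "490 -738 40 0 0 -1.333 40" --pt "490 -738 40 0 0 -1.333 40" --pt "490 -738 40 0 0 -1.333 40" --pt "490 -738 40 0 0 -1.333 40" --pt "490 -738 40 0 0 -1.333 40" --pt "490 -738 40 0 0 -1.333 40" --pt "490 -738 40 0 0 -1.333 40" --pt "490 -738 40 0 0 -1.333 40" --squeeze 40

```text
time_s: 2.0
eef_pos: [0.5871, 0.0018, 0.3391]
eef_rot: [[0.03, 1.0, 0.001], [1.0, -0.03, 0.001], [0.001, 0.001, -1.0]]
force: [0.9, 0.8, 0.3]
grip_width: 0.0399
```

move_arm --pt "40 -57 -20 0 0 0 40" --pt "75 -113 -60 0 0 0 40" --pt "75 -113 -60 0 0 0 40" --pt "75 -113 -60 0 0 0 40" --pt "75 -113 -60 0 0 0 40"

```text
time_s: 2.62
eef_pos: [0.6621, -0.1089, 0.2799]
eef_rot: [[0.027, 1.0, 0.001], [1.0, -0.027, 0.002], [0.002, 0.001, -1.0]]
force: [-0.6, 0.9, -0.0]
grip_width: 0.0396
```

Run:
```python
from h import *
st()
t=snap("top");s=snap("side")
crop(t,280,120,420,220,5,"t5.png"); crop(s,310,130,450,260,5,"s5.png")
```

```text
t 2.62 pos [0.6621, -0.1089, 0.2799] F [-0.6, 0.9, -0.0] w 39.6
[[0.027, 1.0, 0.001], [1.0, -0.027, 0.002], [0.002, 0.001, -1.0]] [-6.2, 41.0, 23.7, 85.1, -18.4, 57.7, 20.7]
```

View pics/s5.png

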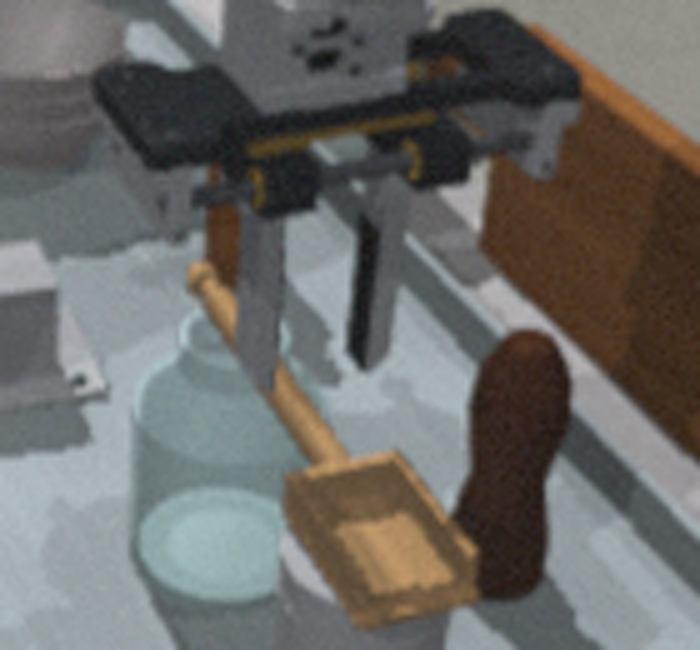

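View pics/t5.png

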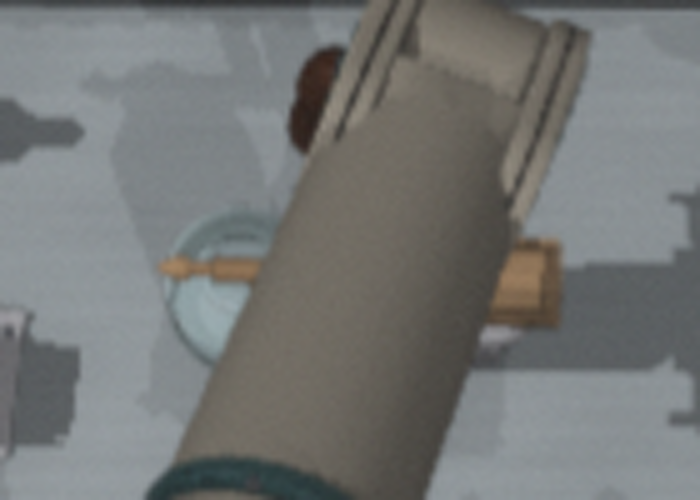

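move_arm --pt "0 -2 -22 0 0 0 40" --pt "0 -2 -44 0 0 0 40" --pt "0 -2 -44 0 0 0 40" --pt "0 -2 -44 0 0 0 25" --pt "0 -2 -44 0 0 0 18" --pt "0 -2 -44 0 0 0 8" --pt "0 -2 -44 0 0 0 8" --pt "0 -2 -44 0 0 0 8"

```text
time_s: 3.72
eef_pos: [0.6623, -0.1107, 0.2373]
eef_rot: [[0.027, 1.0, 0.002], [1.0, -0.027, 0.002], [0.002, 0.002, -1.0]]
force: [-3.3, 0.9, 5.1]
grip_width: 0.0151
```

move_arm --pt "0 0 10 0 0 0 8" --pt "0 0 30 0 0 0 8" --pt "0 0 60 0 0 0 8" --pt "0 0 80 0 0 0 8" --pt "0 0 80 0 0 0 8" --pt "0 0 80 0 0 0 8"

```text
time_s: 4.47
eef_pos: [0.6618, -0.1105, 0.3163]
eef_rot: [[0.027, 1.0, 0.001], [1.0, -0.027, 0.003], [0.003, 0.001, -1.0]]
force: [-0.2, 0.5, -2.3]
grip_width: 0.0149
```

Run:
```python
from h import *
st()
t=snap("top");s=snap("side")
crop(t,280,120,420,220,5,"t6.png"); crop(s,310,90,450,220,5,"s6.png")
```

```text
t 4.47 pos [0.6618, -0.1105, 0.3163] F [-0.2, 0.5, -2.3] w 14.9
[[0.027, 1.0, 0.001], [1.0, -0.027, 0.003], [0.003, 0.001, -1.0]] [-6.4, 39.1, 24.5, 82.7, -17.4, 61.9, 20.0]
```

View pics/s6.png

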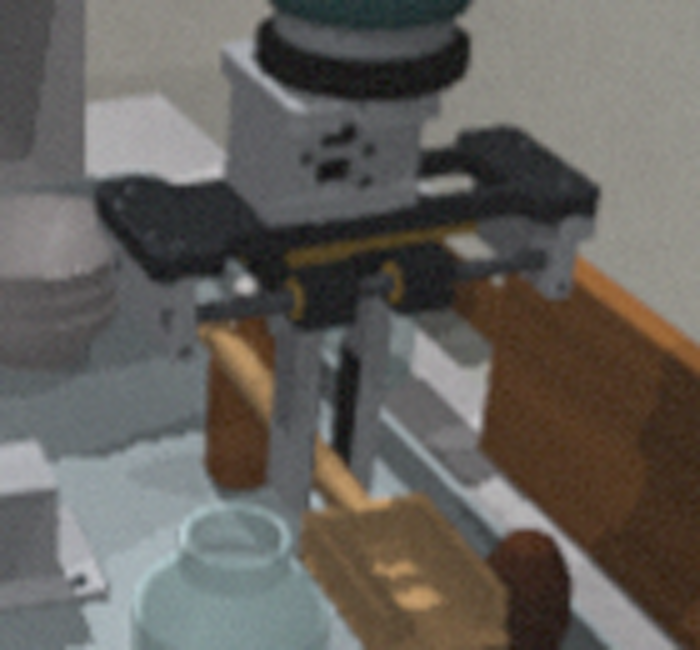

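View pics/t6.png

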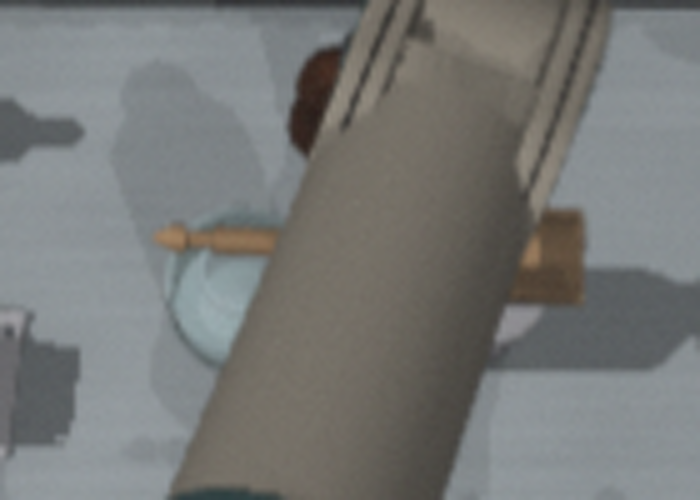

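```bash
cat >> h.py <<'E'
def scoopM(g,yaw,pitch,roll=0):
    # g: grip point world; scoop x dir yaw (deg), pitch>0: head down
    from scipy.spatial.transform import Rotation as R
    Rm=R.from_euler('ZYX',[yaw,pitch,roll],degrees=True).as_matrix()
    return Rm,np.array(g)-Rm@np.array([-.04,0,0])
def scoopLines(Rm,o):
    f=lambda P:o+np.array(P)@Rm.T
    L=[f([[-.17,0,0],[0,0,0]])]
    for z in(.008,-.014):
        L.append(f([[0,-.026,z],[.075,-.026,z],[.075,.026,z],[0,.026,z],[0,-.026,z]]))
    return L
def overlay(d,lines,x0,y0,x1,y1,s,name,col=(0,0,255)):
    im=cv2.resize(d["frame"][y0:y1,x0:x1,::-1],None,fx=s,fy=s,interpolation=cv2.INTER_CUBIC)
    for L in lines:
        L=np.asarray(L); 
        q=np.concatenate([proj(d,L[i]+(L[i+1]-L[i])*np.linspace(0,1,12)[:,None]) for i in range(len(L)-1)])
        q=((q-[x0,y0]+.5)*s-.5).round().astype(int)
        cv2.polylines(im,[q.reshape(-1,1,2)],False,col,1)
    cv2.imwrite("pics/"+name,im)
E
python3 - <<'E'
from h import *
s=snap("side");t=snap("top")
for p in(0,8):
    L=scoopLines(*scoopM([.662,-.1105,.2383],-91.8,p))
    overlay(s,L,310,90,450,220,5,f"o{p}.png")
    overlay(t,L,280,120,420,220,5,f"ot{p}.png")
a=cv2.imread("pics/o0.png");b=cv2.imread("pics/ot0.png")
E
```

```text
(no output)
```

View pics/o0.png

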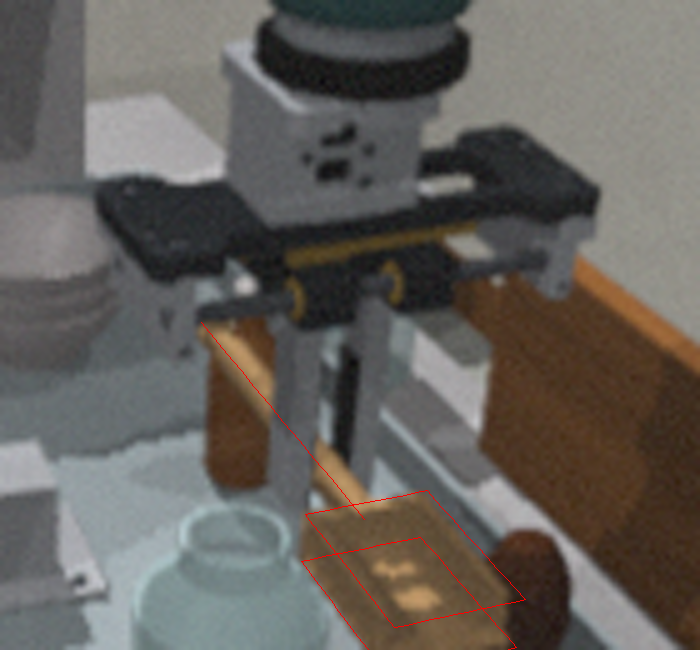

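View pics/o8.png

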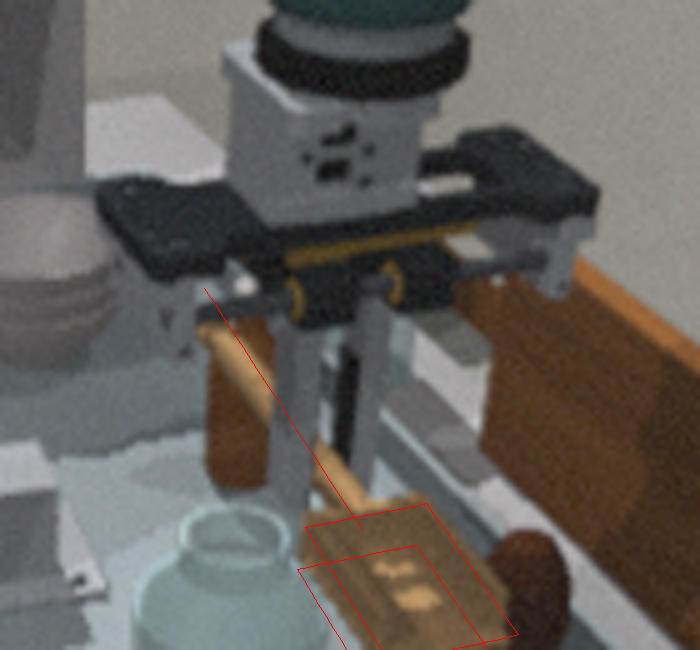

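View pics/ot8.png

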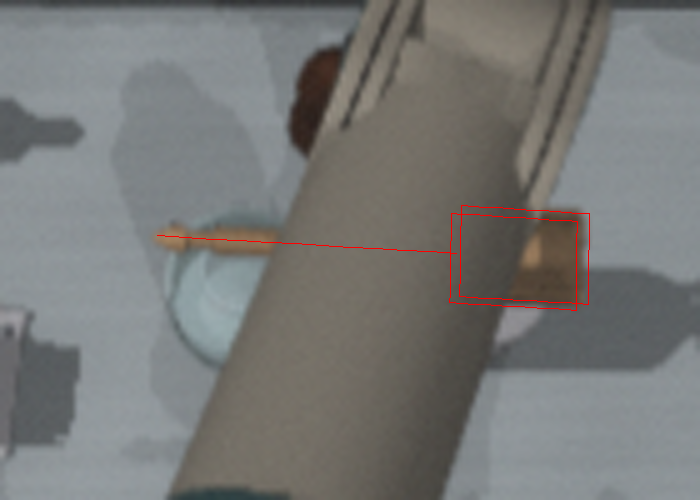

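move_arm --pt "0 20 10 0 0 -0.15 8" --pt "-20 50 10 0 0 -0.3 8" --pt "-45 80 10 0 0 -0.45 8" --pt "-70 110 10 0 0 -0.6 8" --pt "-95 140 10 0 0 -0.75 8" --pt "-120 170 10 0 0 -0.9 8" --pt "-150 200 10 0 0 -1.05 8" --pt "-180 230 10 0 0 -1.2 8" --pt "-210 260 0 0 0 -1.35 8" --pt "-239 293 -20 0 0 -1.5 8" --pt "-239 293 -50 0 0 -1.644 8" --pt "-239 293 -80 0 0 -1.644 8" --squeeze 45

```text
time_s: 6.18
eef_pos: [0.4225, 0.1835, 0.2351]
eef_rot: [[0.995, -0.098, 0.003], [-0.098, -0.995, -0.001], [0.003, 0.001, -1.0]]
force: [-1.0, 0.5, -2.1]
grip_width: 0.0148
```

Run:
```python
from h import *
st()
t=snap("top");s=snap("side")
crop(t,220,150,380,270,5,"t7.png"); crop(s,190,120,350,240,5,"s7.png")
```

```text
t 6.17 pos [0.4225, 0.1835, 0.2351] F [-1.0, 0.5, -2.1] w 14.8
[[0.995, -0.098, 0.003], [-0.098, -0.995, -0.001], [0.003, 0.001, -1.0]] [-59.1, 35.2, 48.7, 121.2, -40.8, 41.3, -79.0]
```

View pics/s7.png

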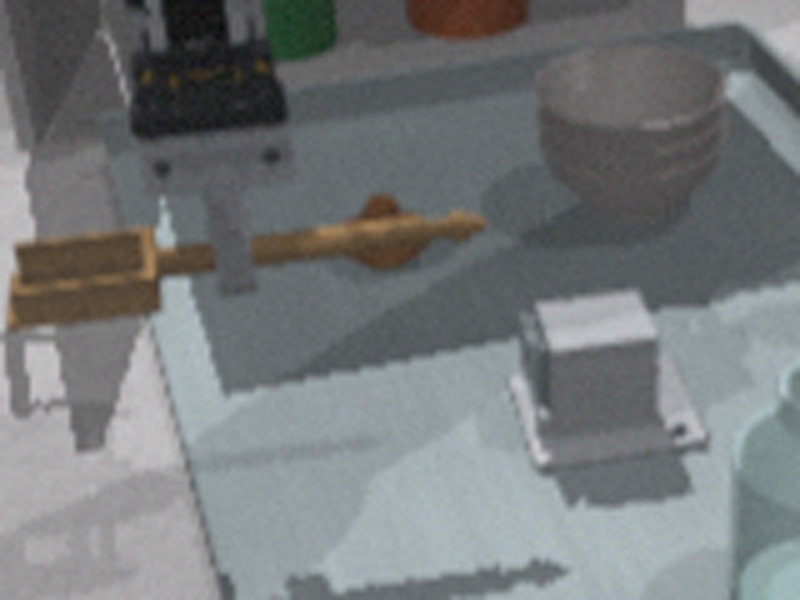

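View pics/t7.png

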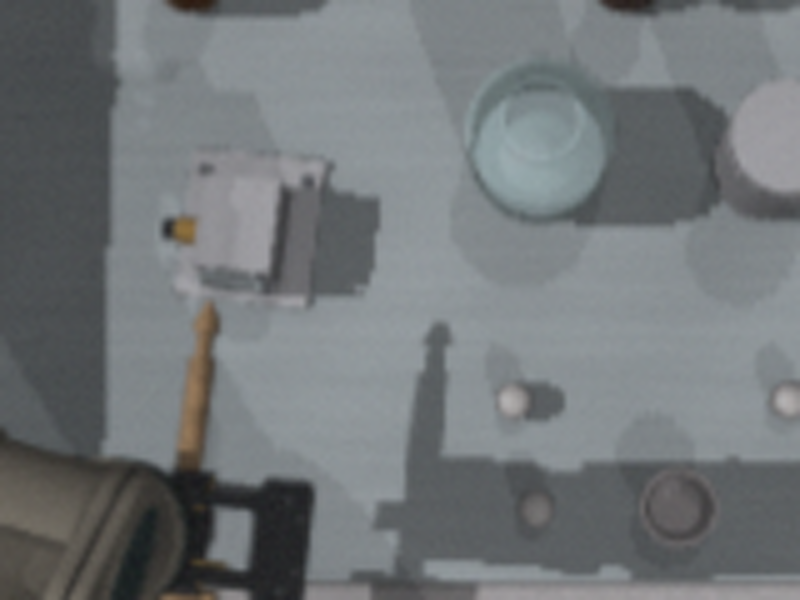

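Run:
```python
from h import *
s=snap("side");t=snap("top")
g=np.array([.4225,.1835,.2351-.078])
L=scoopLines(*scoopM(g,-185.7,0))
overlay(s,L,190,140,300,220,7,"o9.png"); overlay(t,L,220,190,320,270,7,"ot9.png")
T=lambda *u:px((220,150),u); S=lambda *u:px((190,120),u)
P=lambda p:np.round(np.array(p)*1000,1).tolist()
p,e=tri(t,T(209,300),s,S(482,222)); print("tip",P(p),e)
```

```text
tip [553.6, 169.8, 154.5] 0.004691169057880501
```

View pics/o9.png

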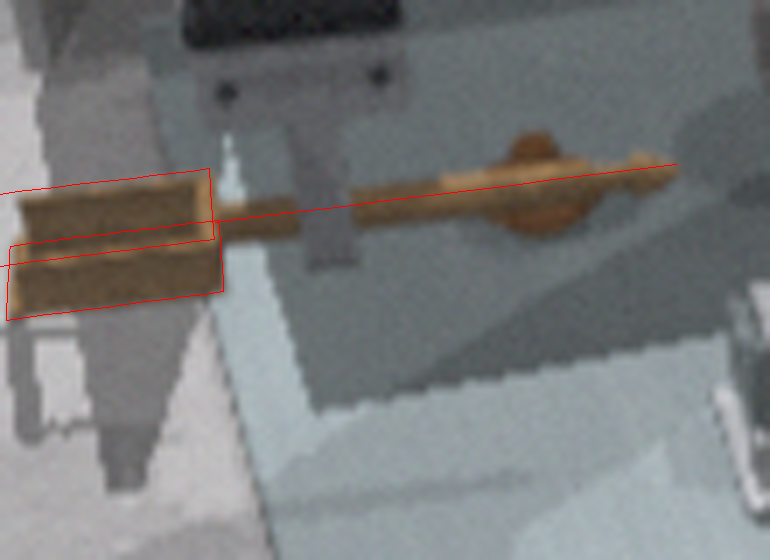

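View pics/ot9.png

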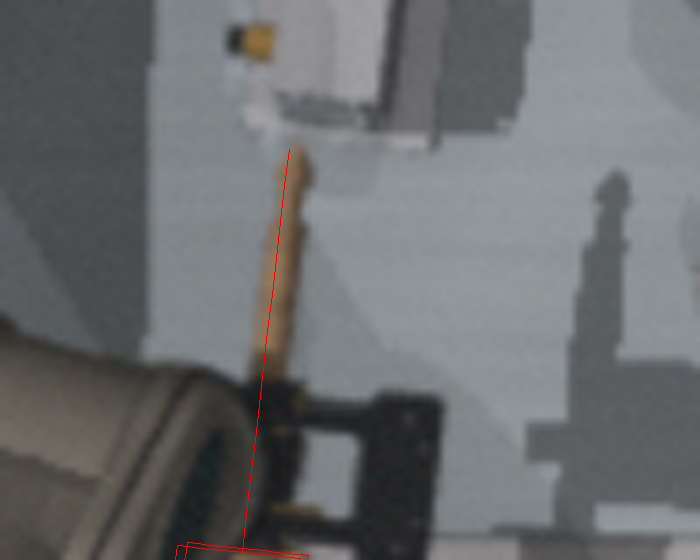

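move_arm --pt "-8 3 -30 0 0 0 8" --pt "-8 3 -60 0 0 0 8" --pt "-8 3 -85 0 0 0 8" --pt "-8 3 -95 0 0 0 8" --pt "-8 3 -95 0 0 0 8" --pt "-8 3 -95 0 0 0 8"

```text
time_s: 7.12
eef_pos: [0.4159, 0.1853, 0.1424]
eef_rot: [[0.995, -0.1, 0.004], [-0.1, -0.995, -0.001], [0.004, 0.0, -1.0]]
force: [-0.5, -0.1, -1.8]
grip_width: 0.0149
```

Run:
```python
from h import *
S=st()
s=snap("side");t=snap("top")
g=np.array(S["eef_pos"])-[0,0,.0793]
y=-5.7
L=scoopLines(*scoopM(g,180+y,0))
def hold(x,y,a):
    c,q=np.cos(np.radians(a)),np.sin(np.radians(a))
    f=lambda P:np.array([[x+c*u-q*v,y+q*u+c*v,w] for u,v,w in P])
    sq=lambda X,h:f([[X,h,.06+h],[X,-h,.06+h],[X,-h,.06-h],[X,h,.06-h],[X,h,.06+h]])
    return [f([[0,-.025,.081],[.06,-.025,.081],[.06,.025,.081],[0,.025,.081],[0,-.025,.081],[0,-.025,.021],[.06,-.025,.021]]),sq(0,.0093),sq(-.013,.02),f([[-.03,0,.06],[0,0,.06]])]
H=hold(.582,.1675,y)
overlay(s,L+H,200,150,320,240,6,"o10.png"); overlay(t,L+H,230,170,320,260,7,"ot10.png")
crop(s,250,160,330,220,9,"s10.png"); crop(t,240,170,300,230,10,"t10.png")
```

```text
t 7.12 pos [0.4159, 0.1853, 0.1424] F [-0.5, -0.1, -1.8] w 14.9
[[0.995, -0.1, 0.004], [-0.1, -0.995, -0.001], [0.004, 0.0, -1.0]] [-50.8, 42.3, 35.3, 125.7, -54.4, 28.4, -68.1]
```

View pics/o10.png

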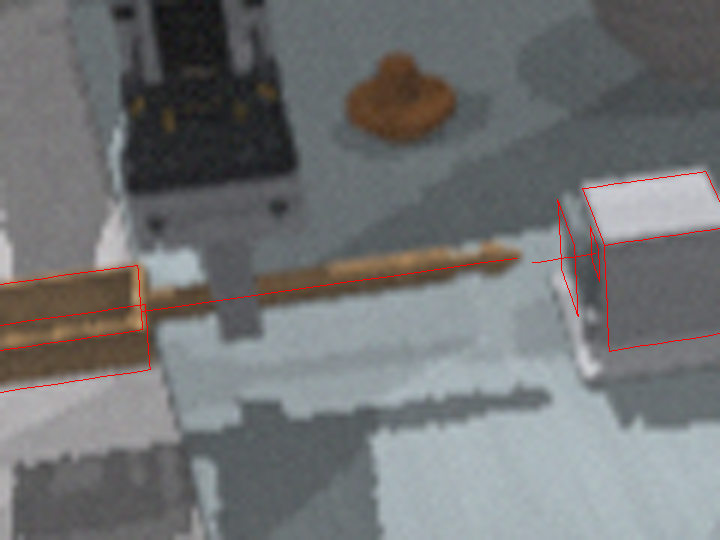

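View pics/ot10.png

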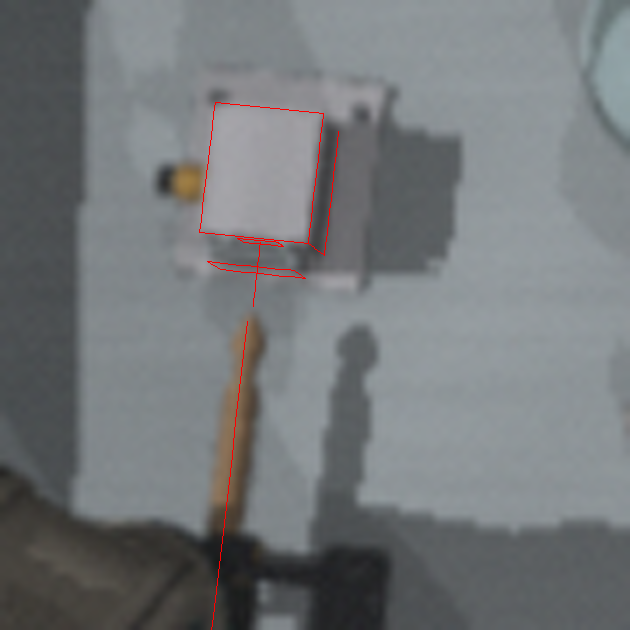

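View pics/s10.png

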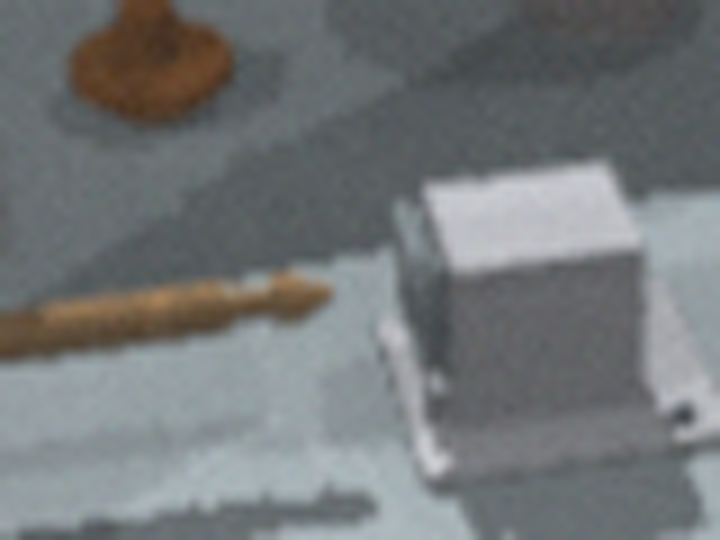

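View pics/t10.png

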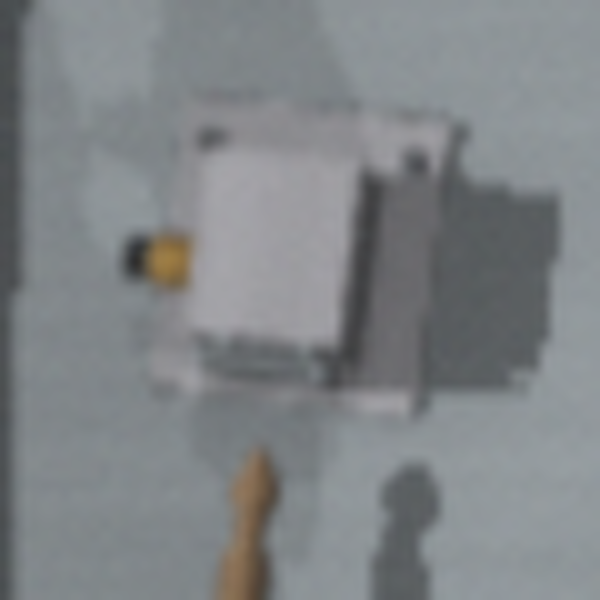

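move_arm --pt "5 1 -4 0 0 0 8" --pt "10 0 -4 0 0 0 8" --pt "15 0 -4 0 0 0 8" --pt "20 -1 -4 0 0 0 8" --pt "20 -1 -4 0 0 0 8" --pt "20 -1 -4 0 0 0 8"

```text
time_s: 7.98
eef_pos: [0.4355, 0.1843, 0.1381]
eef_rot: [[0.995, -0.1, 0.004], [-0.1, -0.995, -0.001], [0.004, 0.0, -1.0]]
force: [-0.2, -0.4, -2.2]
grip_width: 0.0147
```

Run:
```python
from h import *
S=st()
s=snap("side");t=snap("top")
crop(s,250,160,330,220,10,"s11.png"); crop(t,240,170,300,230,10,"t11.png")
```

```text
t 7.97 pos [0.4355, 0.1843, 0.1381] F [-0.2, -0.4, -2.2] w 14.7
[[0.995, -0.1, 0.004], [-0.1, -0.995, -0.001], [0.004, 0.0, -1.0]] [-49.6, 43.7, 35.7, 123.2, -53.6, 29.9, -68.3]
```

View pics/s11.png

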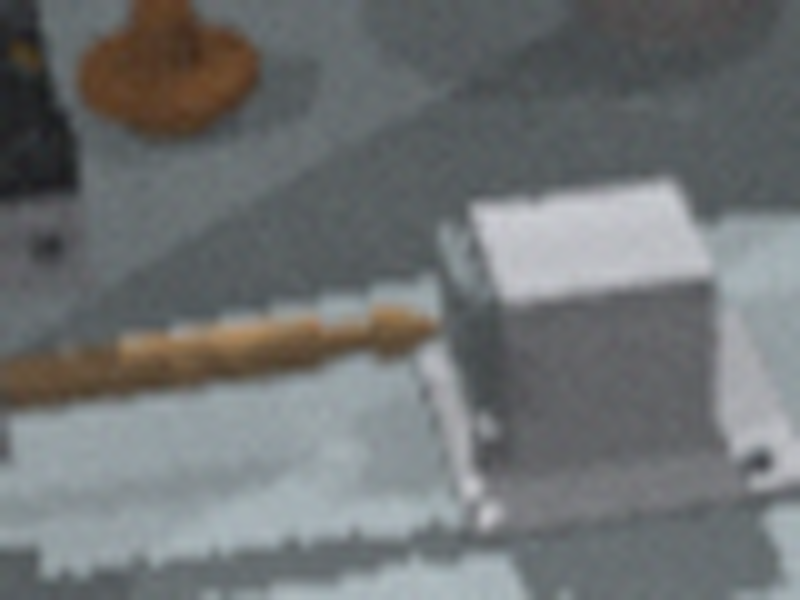

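View pics/t11.png

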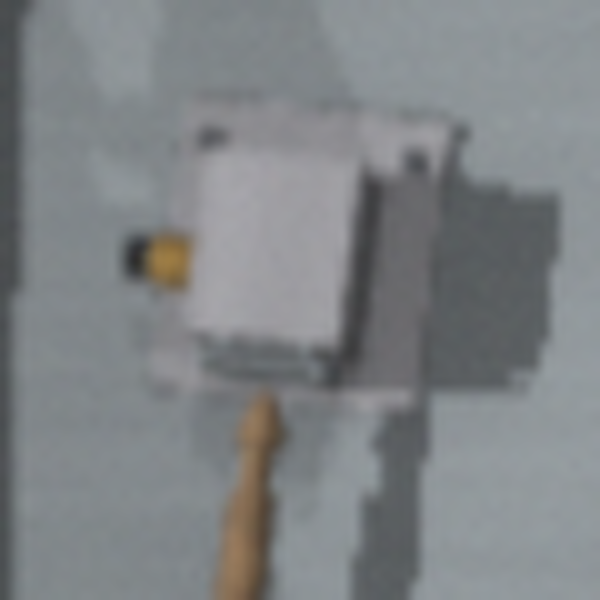

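move_arm --pt "6 -1 1 0 0 0 8" --pt "12 -1 1 0 0 0 8" --pt "18 -2 1 0 0 0 8" --pt "24 -2 1 0 0 0 8" --pt "30 -3 1 0 0 0 8" --pt "30 -3 1 0 0 0 8"

```text
time_s: 8.82
eef_pos: [0.466, 0.1812, 0.1392]
eef_rot: [[0.995, -0.1, 0.004], [-0.1, -0.995, -0.001], [0.004, 0.0, -1.0]]
force: [-0.8, 0.4, -1.4]
grip_width: 0.0146
```

Run:
```python
from h import *
S=st()
s=snap("side");t=snap("top")
crop(s,250,160,330,220,10,"s12.png"); crop(t,240,170,300,230,10,"t12.png")
```

```text
t 8.82 pos [0.466, 0.1812, 0.1392] F [-0.8, 0.4, -1.4] w 14.6
[[0.995, -0.1, 0.004], [-0.1, -0.995, -0.001], [0.004, 0.0, -1.0]] [-48.3, 45.2, 37.2, 119.1, -51.6, 33.0, -69.3]
```

View pics/s12.png

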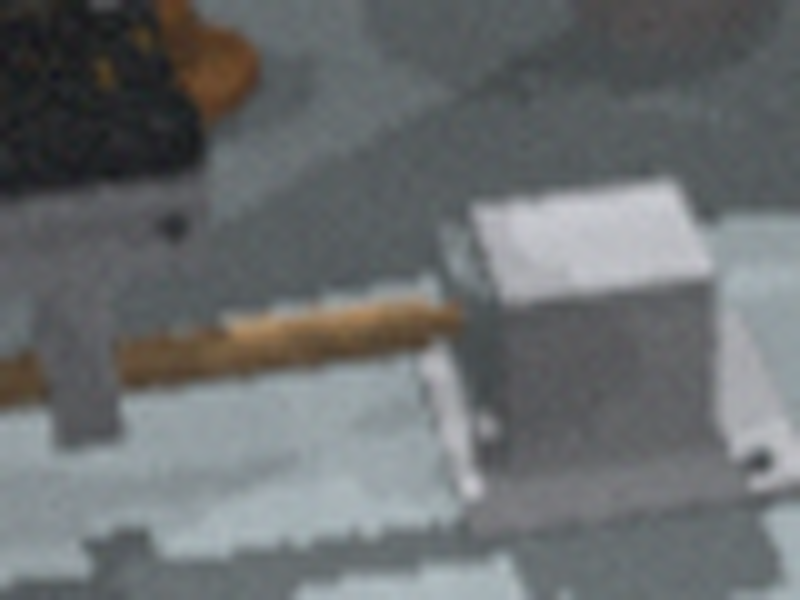

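View pics/t12.png

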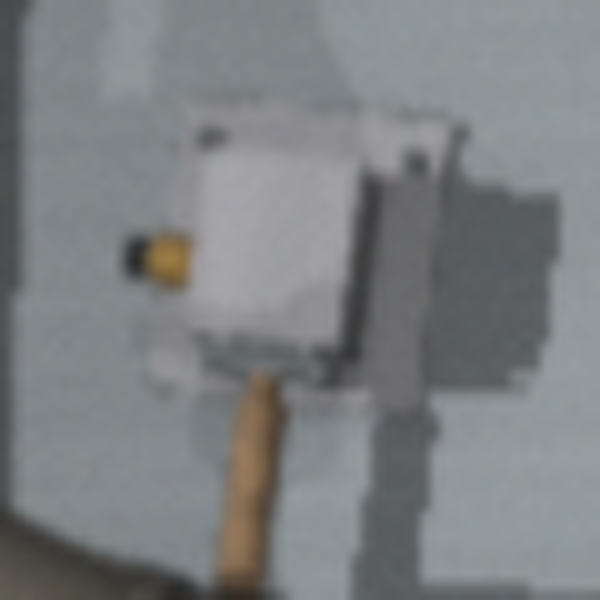

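move_arm --pt "5 0 0 0 0 0 8" --pt "10 -1 0 0 0 0 8" --pt "15 -1 0 0 0 0 8" --pt "20 -2 0 0 0 0 8" --pt "24 -2 0 0 0 0 8" --pt "24 -2 0 0 0 0 8"

```text
time_s: 9.68
eef_pos: [0.4911, 0.1789, 0.1394]
eef_rot: [[0.995, -0.101, 0.007], [-0.101, -0.995, -0.001], [0.007, 0.001, -1.0]]
force: [2.6, -1.8, -3.4]
grip_width: 0.0149
```

move_arm --pt "4 0 0 0 0 0 8" --pt "8 -1 0 0 0 0 8" --pt "11 -1 0 0 0 0 8" --pt "14 -1 0 0 0 0 8" --pt "14 -1 0 0 0 0 8"

```text
time_s: 10.3
eef_pos: [0.5006, 0.1784, 0.1381]
eef_rot: [[0.995, -0.1, -0.004], [-0.1, -0.995, -0.0], [-0.004, 0.001, -1.0]]
force: [-8.6, -0.6, -1.8]
grip_width: 0.0148
```

Run:
```python
from h import *
S=st()
s=snap("side");t=snap("top")
crop(s,250,160,330,220,10,"s13.png"); crop(t,240,170,300,230,10,"t13.png")
```

```text
t 10.3 pos [0.5006, 0.1784, 0.1381] F [-8.6, -0.6, -1.8] w 14.8
[[0.995, -0.1, -0.004], [-0.1, -0.995, -0.0], [-0.004, 0.001, -1.0]] [-46.5, 47.2, 38.4, 114.0, -49.6, 36.9, -70.6]
```

View pics/s13.png

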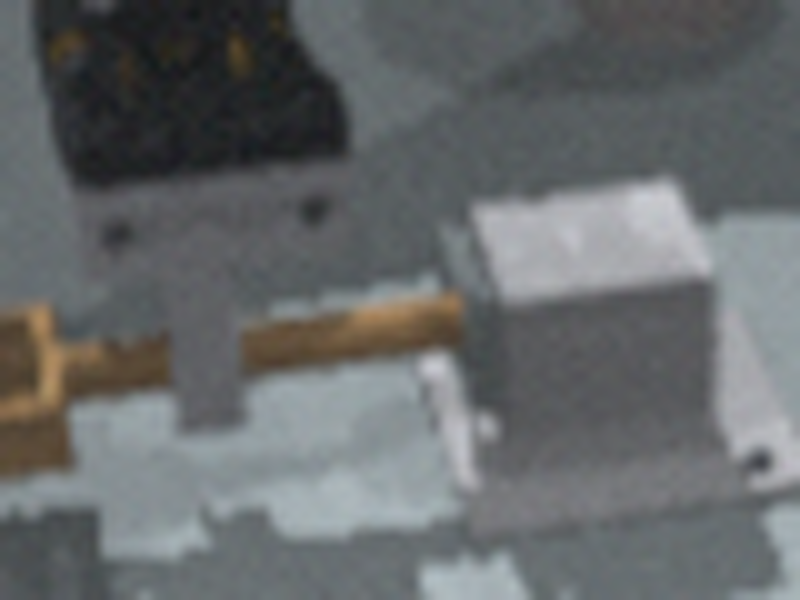

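View pics/t13.png

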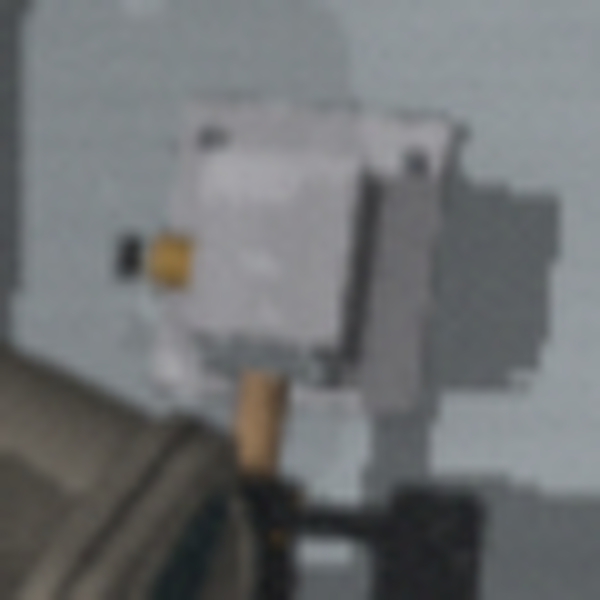

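move_arm --pt "5 0 0 0 0 0 8" --pt "9 -1 0 0 0 0 8" --pt "9 -1 0 0 0 0 8"

```text
time_s: 10.78
eef_pos: [0.5024, 0.1783, 0.1361]
eef_rot: [[0.995, -0.099, -0.02], [-0.099, -0.995, 0.002], [-0.02, 0.0, -1.0]]
force: [-13.7, -0.1, -1.6]
grip_width: 0.0149
```

Run:
```python
from h import *
S=st()
s=snap("side");t=snap("top")
crop(s,250,160,330,220,10,"s14.png"); crop(t,240,170,300,230,10,"t14.png")
```

```text
t 10.78 pos [0.5024, 0.1783, 0.1361] F [-13.7, -0.1, -1.6] w 14.9
[[0.995, -0.099, -0.02], [-0.099, -0.995, 0.002], [-0.02, 0.0, -1.0]] [-46.1, 47.8, 38.4, 113.2, -49.1, 38.2, -70.9]
```

View pics/s14.png

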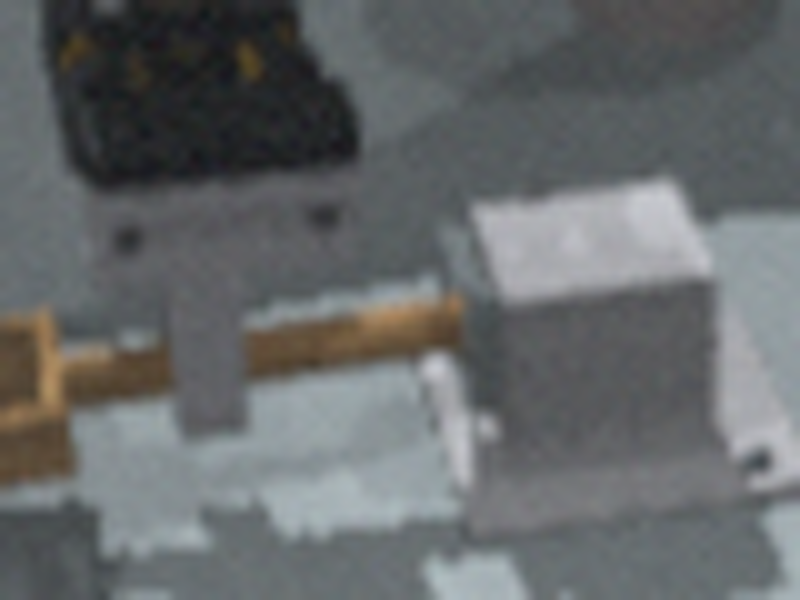

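View pics/t14.png

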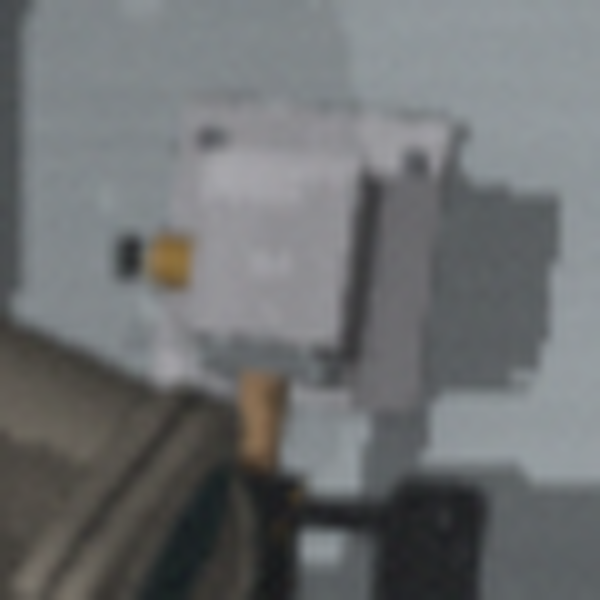

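Run:
```python
from h import *
s=snap("side");t=snap("top")
h=np.array([np.cos(np.radians(-5.7)),np.sin(np.radians(-5.7)),0])
m=np.array([.582,.1675,.060])
A=[]
for dep in(.050,.040,.030):
    o=m+h*(dep-.17); L=scoopLines(*scoopM(o-h*-.04*-1*-1,180-5.7,0)); 
    Rm,_=scoopM(o,180-5.7,0); A.append(scoopLines(Rm,o))
overlay(s,A[0],210,160,310,230,8,"o15.png")
overlay(s,A[1],210,160,310,230,8,"o16.png")
```

```text
(no output)
```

View pics/o15.png

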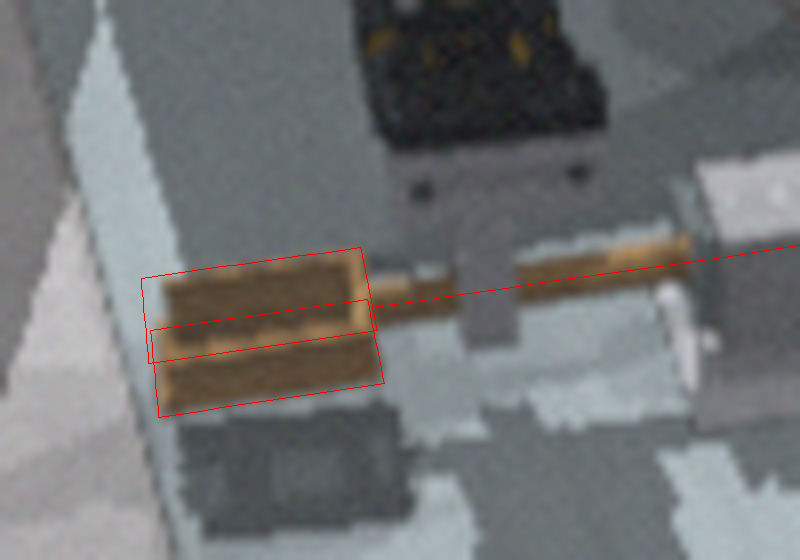

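View pics/o16.png

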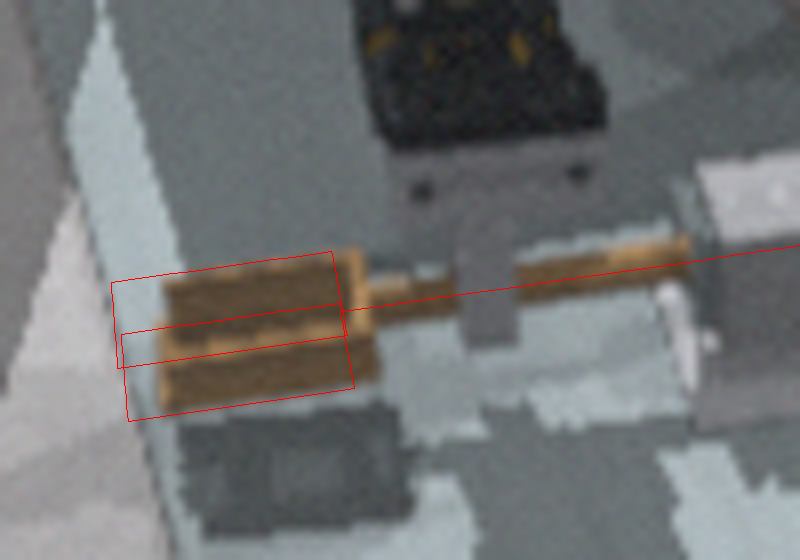

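move_arm --pt "0 0 0 0 0 0 8" --pt "0 0 0 0 0 0 16" --pt "0 0 0 0 0 0 30" --pt "0 0 0 0 0 0 40" --pt "0 0 0 0 0 0 40" --pt "0 0 20 0 0 0 40" --pt "0 0 60 0 0 0 40" --pt "0 0 100 0 0 0 40" --pt "0 0 120 0 0 0 40" --pt "0 0 120 0 0 0 40"

```text
time_s: 12.22
eef_pos: [0.5033, 0.1785, 0.2575]
eef_rot: [[0.995, -0.098, -0.017], [-0.098, -0.995, 0.003], [-0.017, -0.001, -1.0]]
force: [0.4, 0.4, -0.6]
grip_width: 0.0395
```

Run:
```python
from h import *
S=st()
s=snap("side");t=snap("top")
h=np.array([np.cos(np.radians(-5.7)),np.sin(np.radians(-5.7)),0])
o=np.array([.582,.1675,.060])+h*(.05-.17); Rm,_=scoopM(o,180-5.7,0)
overlay(s,scoopLines(Rm,o),210,160,310,230,8,"o17.png"); crop(t,240,170,340,245,8,"t17.png")
cv2.imwrite("pics/side17.png",s["frame"][:,:,::-1])
```

```text
t 12.22 pos [0.5033, 0.1785, 0.2575] F [0.4, 0.4, -0.6] w 39.5
[[0.995, -0.098, -0.017], [-0.098, -0.995, 0.003], [-0.017, -0.001, -1.0]] [-52.6, 38.8, 49.1, 108.5, -37.8, 51.4, -80.0]
```

View pics/o17.png

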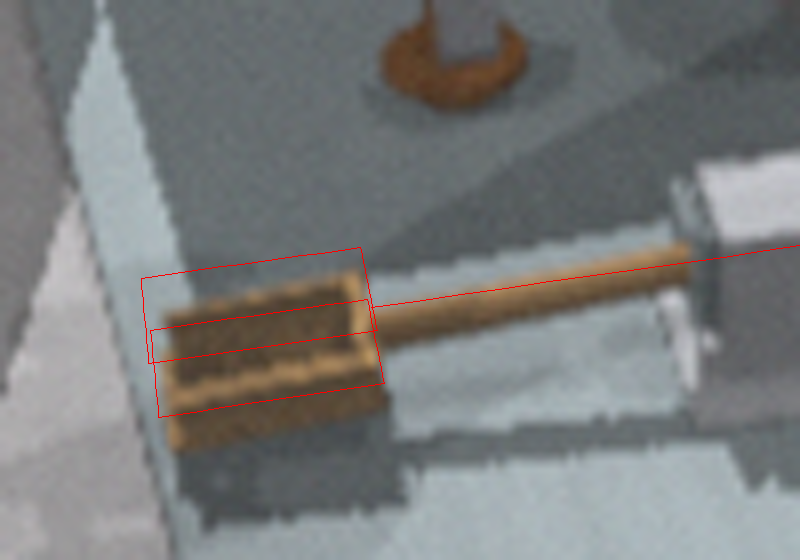

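View pics/t17.png

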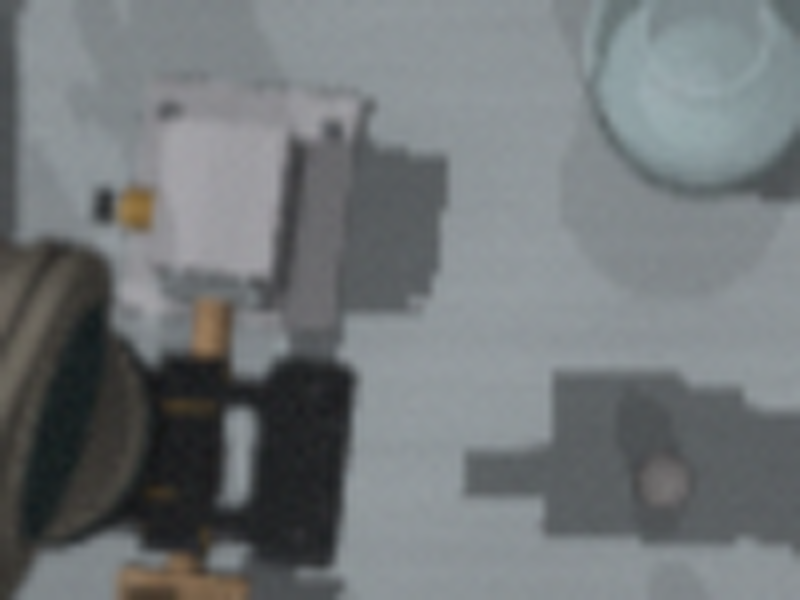

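View pics/side17.png

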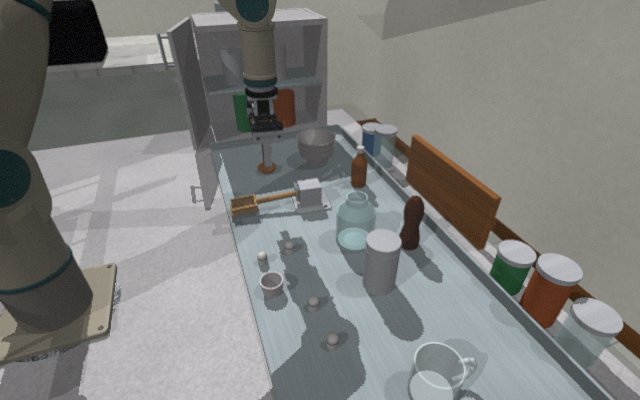

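move_arm --pt "-1 -50 0 0 -0.017 0 50" --pt "-2 -100 0 0 -0.017 0 50" --pt "-2 -150 -30 0 -0.017 0 50" --pt "-2 -190 -75 0 -0.017 0 50" --pt "-2 -190 -75 0 -0.017 0 50" --pt "-2 -190 -75 0 -0.017 0 50" --squeeze 15

```text
time_s: 13.08
eef_pos: [0.4998, -0.0111, 0.18]
eef_rot: [[0.995, -0.099, -0.005], [-0.099, -0.995, 0.002], [-0.006, -0.002, -1.0]]
force: [-0.2, 0.9, -0.1]
grip_width: 0.0499
```

Run:
```python
from h import *
S=st()
s=snap("side");t=snap("top")
crop(s,240,190,340,265,8,"s20.png");crop(t,280,190,380,265,8,"t20.png")
```

```text
t 13.07 pos [0.4998, -0.0111, 0.18] F [-0.2, 0.9, -0.1] w 49.9
[[0.995, -0.099, -0.005], [-0.099, -0.995, 0.002], [-0.006, -0.002, -1.0]] [-27.4, 41.3, 39.9, 117.5, -44.3, 37.5, -53.1]
```

View pics/s20.png

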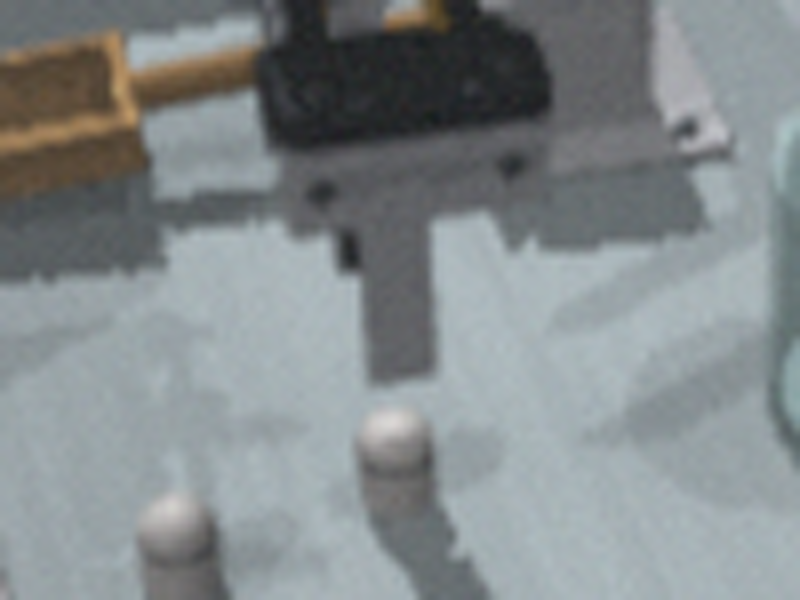

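move_arm --pt "1 -1 -25 0 0 0 50" --pt "1 -1 -50 0 0 0 50" --pt "1 -1 -59 0 0 0 50" --pt "1 -1 -59 0 0 0 50" --pt "1 -1 -59 0 0 0 30" --pt "1 -1 -59 0 0 0 15" --pt "1 -1 -59 0 0 0 15" --pt "1 -1 -59 0 0 0 15" --pt "1 -1 -30 0 0 0 15" --pt "1 -1 20 0 0 0 15" --pt "1 -1 60 0 0 0 15"

```text
time_s: 14.55
eef_pos: [0.5014, -0.0111, 0.2423]
eef_rot: [[0.995, -0.096, -0.003], [-0.096, -0.995, 0.002], [-0.003, -0.002, -1.0]]
force: [0.4, 0.6, -0.8]
grip_width: 0.0232
```

Run:
```python
from h import *
S=st()
s=snap("side")
crop(s,240,160,340,265,7,"s21.png")
```

```text
t 14.55 pos [0.5014, -0.0111, 0.2423] F [0.4, 0.6, -0.8] w 23.2
[[0.995, -0.096, -0.003], [-0.096, -0.995, 0.002], [-0.003, -0.002, -1.0]] [-31.8, 36.7, 46.4, 114.7, -37.8, 45.1, -58.3]
```

View pics/s21.png

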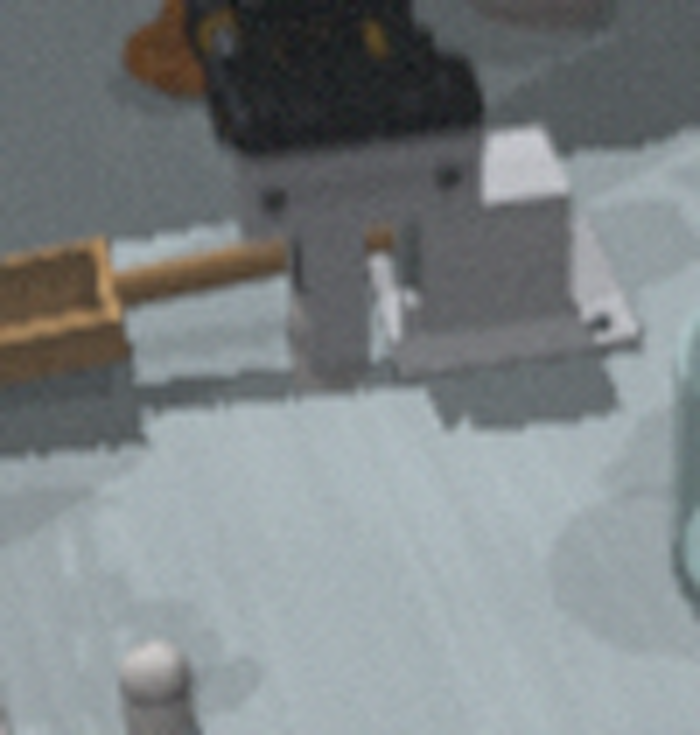

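move_arm --pt "20 -2 35 0 0 0 15" --pt "75 -9 40 0 0 0 15" --pt "130 -15 40 0 0 0 15" --pt "168 -18 40 0 0 0 15" --pt "168 -18 40 0 0 0 15" --pt "168 -18 40 0 0 0 15"

```text
time_s: 15.35
eef_pos: [0.6703, -0.0302, 0.2856]
eef_rot: [[0.995, -0.098, 0.002], [-0.098, -0.995, 0.003], [0.002, -0.003, -1.0]]
force: [-0.4, -0.2, 0.4]
grip_width: 0.023
```

Run:
```python
from h import *
S=st()
s=snap("side")
crop(s,300,130,420,250,6,"s22.png")
```

```text
t 15.35 pos [0.6703, -0.0302, 0.2856] F [-0.4, -0.2, 0.4] w 23.0
[[0.995, -0.098, 0.002], [-0.098, -0.995, 0.003], [0.002, -0.003, -1.0]] [-23.9, 46.3, 46.7, 85.1, -36.0, 64.1, -65.8]
```

View pics/s22.png

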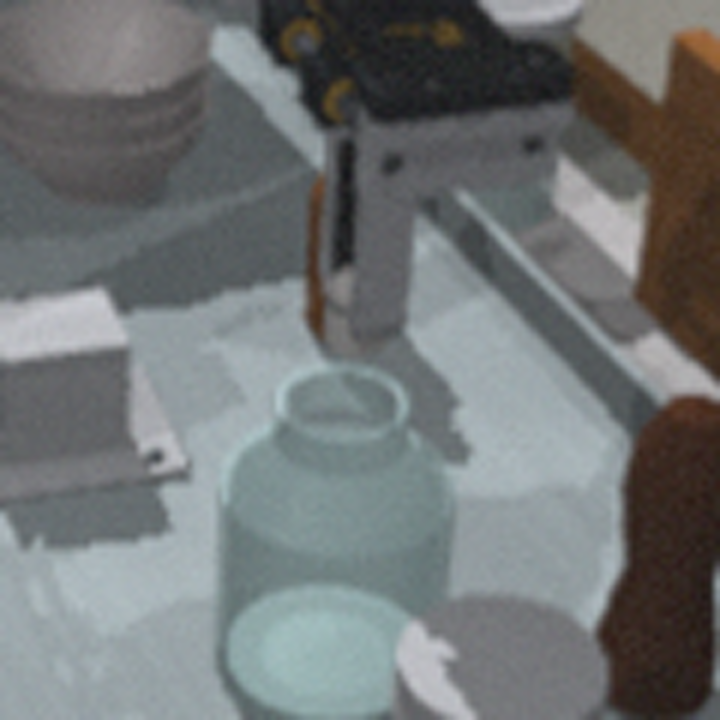

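Run:
```python
from h import *
s=snap("side")
a=np.linspace(0,2*np.pi,25)
circ=lambda c,r_:np.column_stack([c[0]+r_*np.cos(a),c[1]+r_*np.sin(a),np.full(25,c[2])])
c=[.6703,-.0302]
L=[circ([.667,-.029,.150],.0265),circ([.667,-.029,.150],.022),circ([.667,-.029,.015],.048),circ(c+[.1886],.012),circ(c+[.1796],.012),np.array([c+[.1886],c+[.15]])]
overlay(s,L,300,130,420,250,6,"o22.png")
```

```text
(no output)
```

View pics/o22.png

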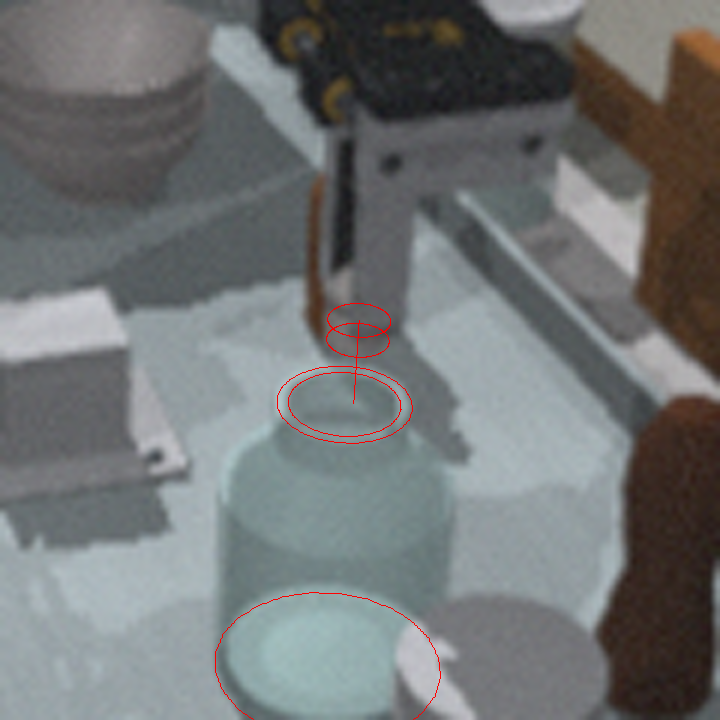

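move_arm --pt "-3 1 -15 0 0 0 15" --pt "-3 1 -30 0 0 0 15" --pt "-3 1 -35 0 0 0 15" --pt "-3 1 -35 0 0 0 15" --pt "-3 1 -35 0 0 0 40" --pt "-3 1 -35 0 0 0 40" --pt "-3 1 -35 0 0 0 40" --pt "-3 1 0 0 0 0 50" --pt "-3 1 40 0 0 0 50"

```text
time_s: 16.58
eef_pos: [0.667, -0.0288, 0.3266]
eef_rot: [[0.995, -0.098, 0.001], [-0.098, -0.995, 0.003], [0.001, -0.003, -1.0]]
force: [1.1, -0.3, 0.4]
grip_width: 0.0497
```

Run:
```python
from h import *
S=st()
s=snap("side")
crop(s,300,130,420,250,6,"s23.png")
```

```text
t 16.57 pos [0.667, -0.0288, 0.3266] F [1.1, -0.3, 0.4] w 49.7
[[0.995, -0.098, 0.001], [-0.098, -0.995, 0.003], [0.001, -0.003, -1.0]] [-24.7, 44.0, 48.2, 83.0, -34.1, 68.2, -67.4]
```

View pics/s23.png

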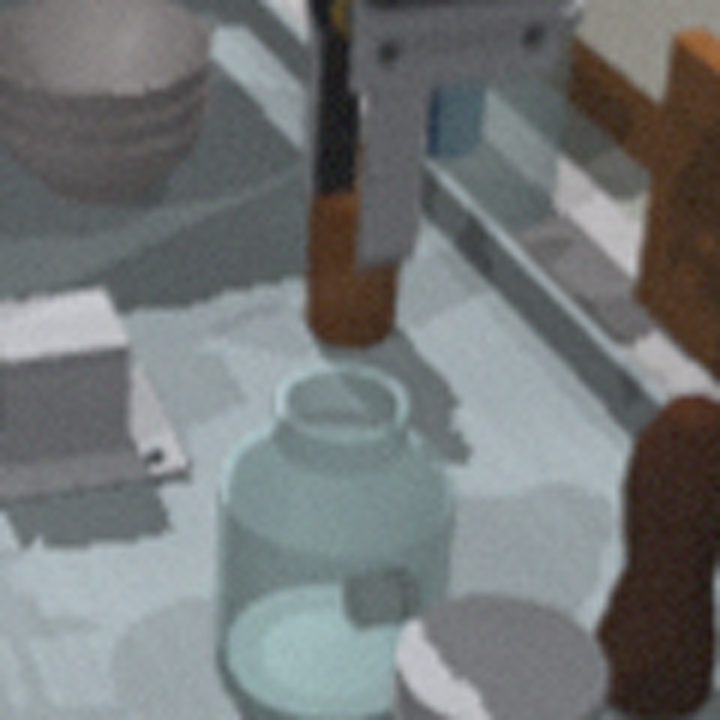

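move_arm --pt "-40 -40 0 0 0 0 50" --pt "-85 -80 -10 0 0 0 50" --pt "-130 -120 -30 0 0 0 50" --pt "-164 -162 -70 0 0 0 50" --pt "-164 -162 -115 0 0 0 50" --pt "-164 -162 -147 0 0 0 50" --pt "-164 -162 -147 0 0 0 50" --pt "-164 -162 -147 0 0 0 50"

```text
time_s: 17.62
eef_pos: [0.5059, -0.1925, 0.1871]
eef_rot: [[0.995, -0.097, 0.013], [-0.097, -0.995, 0.001], [0.012, -0.002, -1.0]]
force: [-0.1, -0.2, -0.2]
grip_width: 0.0499
```

Run:
```python
from h import *
S=st()
s=snap("side")
crop(s,270,240,390,360,6,"s24.png")
```

```text
t 17.62 pos [0.5059, -0.1925, 0.1871] F [-0.1, -0.2, -0.2] w 49.9
[[0.995, -0.097, 0.013], [-0.097, -0.995, 0.001], [0.012, -0.002, -1.0]] [-6.7, 42.6, 39.5, 111.7, -42.2, 40.4, -36.7]
```

View pics/s24.png

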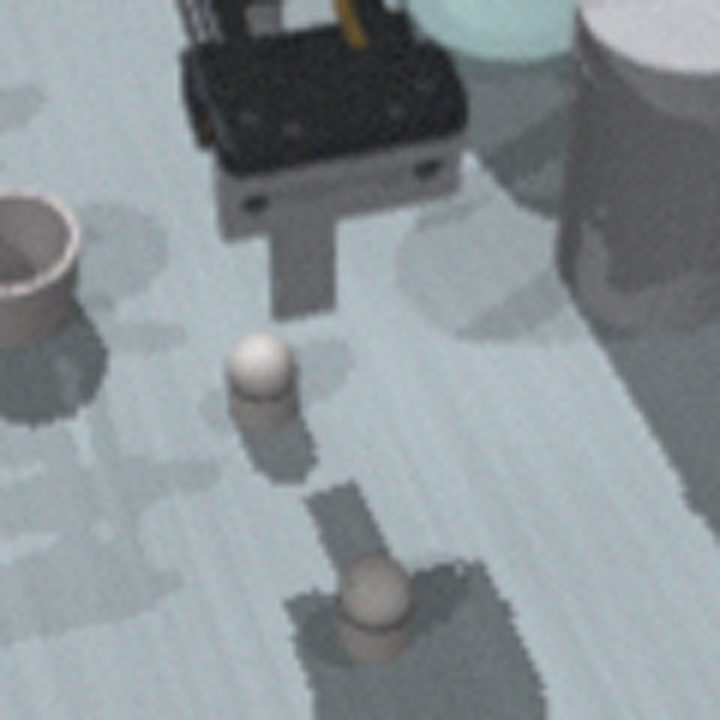

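move_arm --pt "-5 0 -25 0 0.013 0 50" --pt "-5 0 -50 0 0.013 0 50" --pt "-5 0 -66 0 0.013 0 50" --pt "-5 0 -66 0 0.013 0 50" --pt "-5 0 -66 0 0.013 0 30" --pt "-5 0 -66 0 0.013 0 15" --pt "-5 0 -66 0 0.013 0 15" --pt "-5 0 -66 0 0.013 0 15" --pt "-5 0 -30 0 0.013 0 15" --pt "-5 0 30 0 0.013 0 15" --pt "-5 10 80 0 0.013 0 15" --pt "-5 20 100 0 0.013 0 15"

```text
time_s: 19.18
eef_pos: [0.5017, -0.173, 0.2903]
eef_rot: [[0.995, -0.098, 0.004], [-0.098, -0.995, -0.001], [0.004, 0.0, -1.0]]
force: [0.4, 0.9, -0.4]
grip_width: 0.023
```

move_arm --pt "30 45 5 0 0 0 15" --pt "70 80 5 0 0 0 15" --pt "120 115 5 0 0 0 15" --pt "165 144 5 0 0 0 15" --pt "165 144 0 0 0 0 15" --pt "165 144 -5 0 0 0 15" --pt "165 144 -5 0 0 0 15"

```text
time_s: 20.05
eef_pos: [0.6654, -0.0303, 0.285]
eef_rot: [[0.995, -0.1, 0.003], [-0.1, -0.995, -0.001], [0.003, 0.001, -1.0]]
force: [0.4, -0.4, -0.1]
grip_width: 0.0229
```

Run:
```python
from h import *
S=st()
s=snap("side")
crop(s,300,130,420,250,6,"s25.png")
```

```text
t 20.05 pos [0.6654, -0.0303, 0.285] F [0.4, -0.4, -0.1] w 22.9
[[0.995, -0.1, 0.003], [-0.1, -0.995, -0.001], [0.003, 0.001, -1.0]] [-24.5, 46.2, 47.4, 86.1, -36.3, 63.7, -65.4]
```

View pics/s25.png

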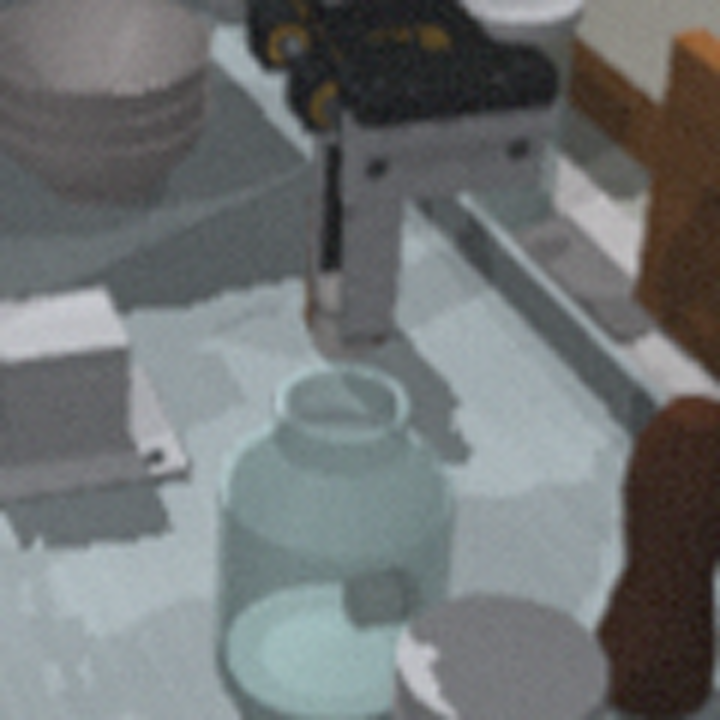

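move_arm --pt "1 1 -15 0 0 0 15" --pt "1 1 -30 0 0 0 15" --pt "1 1 -34 0 0 0 15" --pt "1 1 -34 0 0 0 15" --pt "1 1 -34 0 0 0 40" --pt "1 1 -34 0 0 0 40" --pt "1 1 -34 0 0 0 40" --pt "1 1 0 0 0 0 50" --pt "1 1 40 0 0 0 50"

```text
time_s: 21.22
eef_pos: [0.6663, -0.0291, 0.3257]
eef_rot: [[0.995, -0.1, 0.002], [-0.1, -0.995, -0.001], [0.002, 0.001, -1.0]]
force: [0.3, -0.6, -0.1]
grip_width: 0.0496
```

Run:
```python
from h import *
S=st()
s=snap("side")
cv2.imwrite("pics/s26.png",s["frame"][100:400,160:480,::-1].repeat(2,0).repeat(2,1))
```

```text
t 21.23 pos [0.6663, -0.0291, 0.3257] F [0.3, -0.6, -0.1] w 49.6
[[0.995, -0.1, 0.002], [-0.1, -0.995, -0.001], [0.002, 0.001, -1.0]] [-25.1, 44.2, 48.9, 83.2, -34.4, 68.1, -67.2]
```

View pics/s26.png

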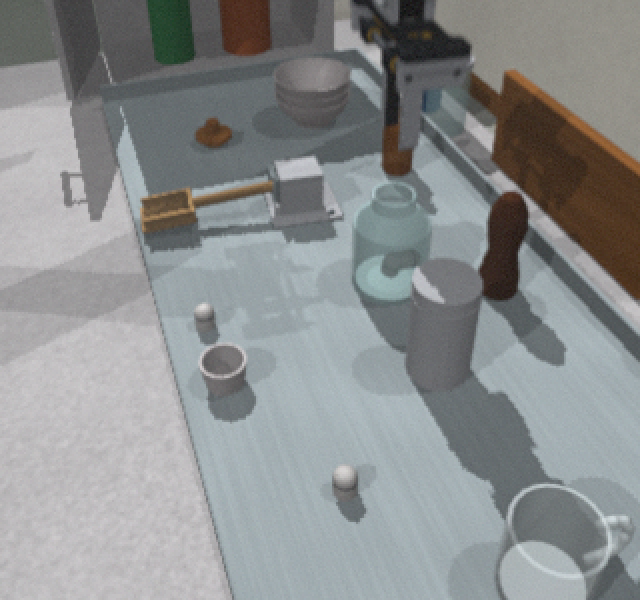

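Run:
```python
from h import *
s=snap("side");t=snap("top")
crop(s,330,180,410,270,8,"s27.png");crop(t,290,140,400,270,5,"t27.png")
```

```text
(no output)
```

View pics/s27.png

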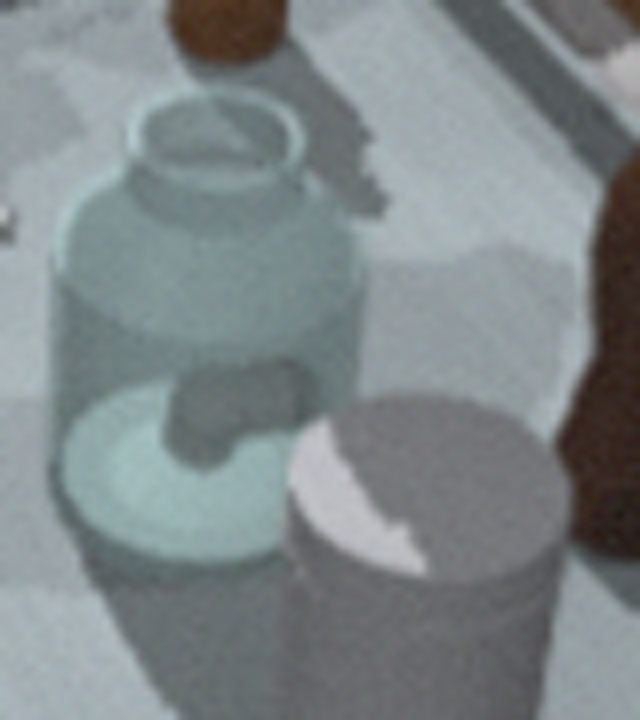

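View pics/t27.png

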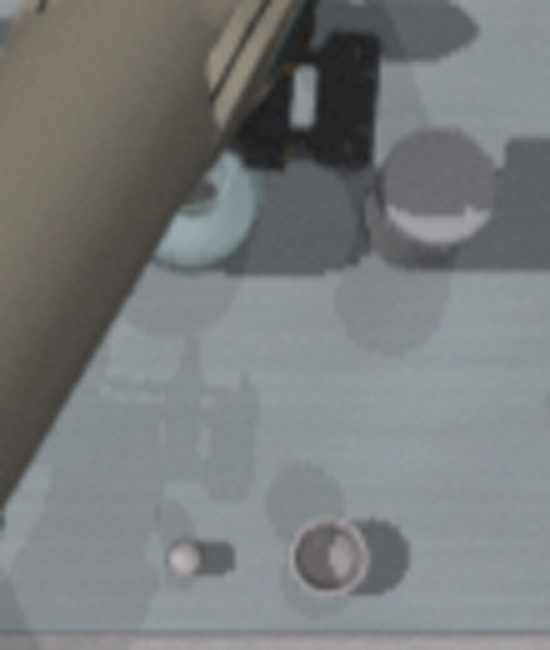

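move_arm --pt "-45 -40 0 0 0 0 50" --pt "-90 -80 0 0 0 0 50" --pt "-130 -120 -10 0 0 0 50" --pt "-155 -170 -30 0 0 0 50" --pt "-162 -220 -60 0 0 0 50" --pt "-162 -258 -100 0 0 0 50" --pt "-162 -258 -139 0 0 0 50" --pt "-162 -258 -145 0 0 0 50" --pt "-162 -258 -145 0 0 0 50"

```text
time_s: 22.5
eef_pos: [0.5056, -0.2874, 0.1829]
eef_rot: [[0.995, -0.1, 0.007], [-0.1, -0.995, -0.001], [0.007, 0.0, -1.0]]
force: [-0.1, -0.9, -0.3]
grip_width: 0.0505
```

Run:
```python
from h import *
S=st()
s=snap("side")
crop(s,270,250,390,370,6,"s28.png")
```

```text
t 22.5 pos [0.5056, -0.2874, 0.1829] F [-0.1, -0.9, -0.3] w 50.5
[[0.995, -0.1, 0.007], [-0.1, -0.995, -0.001], [0.007, 0.0, -1.0]] [3.1, 45.6, 39.6, 105.3, -41.2, 44.1, -30.5]
```

View pics/s28.png

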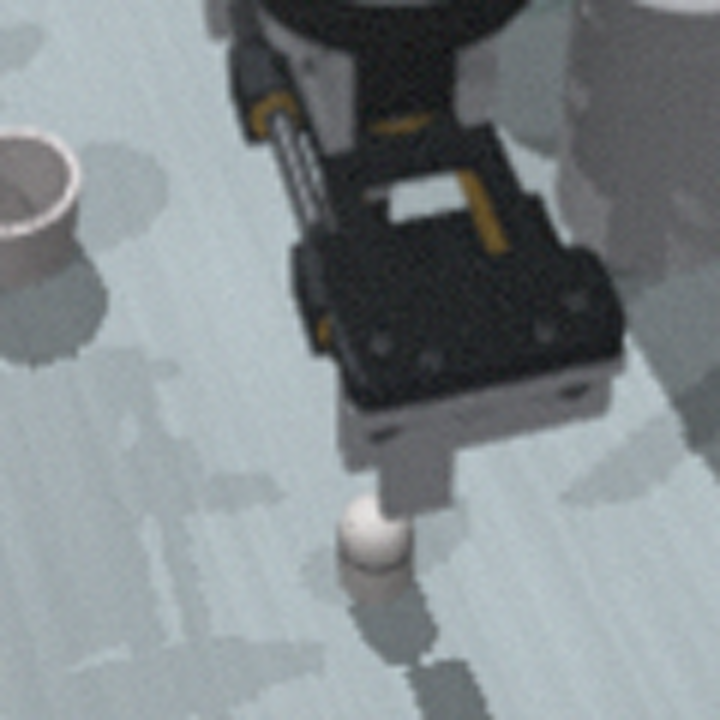

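move_arm --pt "-1 0 -25 0 0.007 0 50" --pt "-1 0 -50 0 0.007 0 50" --pt "-1 0 -62 0 0.007 0 50" --pt "-1 0 -62 0 0.007 0 50" --pt "-1 0 -62 0 0.007 0 30" --pt "-1 0 -62 0 0.007 0 15" --pt "-1 0 -62 0 0.007 0 15" --pt "-1 0 -62 0 0.007 0 15" --pt "-1 0 -30 0 0.007 0 15" --pt "-1 10 30 0 0.007 0 15" --pt "-1 40 80 0 0.007 0 15" --pt "-1 90 105 0 0.007 0 15"

```text
time_s: 24.05
eef_pos: [0.5054, -0.199, 0.2915]
eef_rot: [[0.995, -0.103, 0.006], [-0.103, -0.995, -0.004], [0.006, 0.004, -1.0]]
force: [0.3, 1.7, -0.4]
grip_width: 0.0229
```

move_arm --pt "15 55 5 0 0 0 15" --pt "50 95 5 0 0 0 15" --pt "95 130 5 0 0 0 15" --pt "135 155 5 0 0 0 15" --pt "162 170 0 0 0 0 15" --pt "162 170 -5 0 0 0 15" --pt "162 170 -5 0 0 0 15" --pt "162 170 -5 0 0 0 15"

```text
time_s: 25.05
eef_pos: [0.6665, -0.0303, 0.2869]
eef_rot: [[0.994, -0.105, 0.006], [-0.105, -0.994, -0.005], [0.006, 0.004, -1.0]]
force: [-0.8, -0.1, 0.1]
grip_width: 0.0232
```

Run:
```python
from h import *
S=st()
s=snap("side")
crop(s,300,130,420,250,6,"s29.png")
```

```text
t 25.05 pos [0.6665, -0.0303, 0.2869] F [-0.8, -0.1, 0.1] w 23.2
[[0.994, -0.105, 0.006], [-0.105, -0.994, -0.005], [0.006, 0.004, -1.0]] [-24.9, 46.3, 48.1, 86.0, -36.6, 63.9, -65.5]
```

View pics/s29.png

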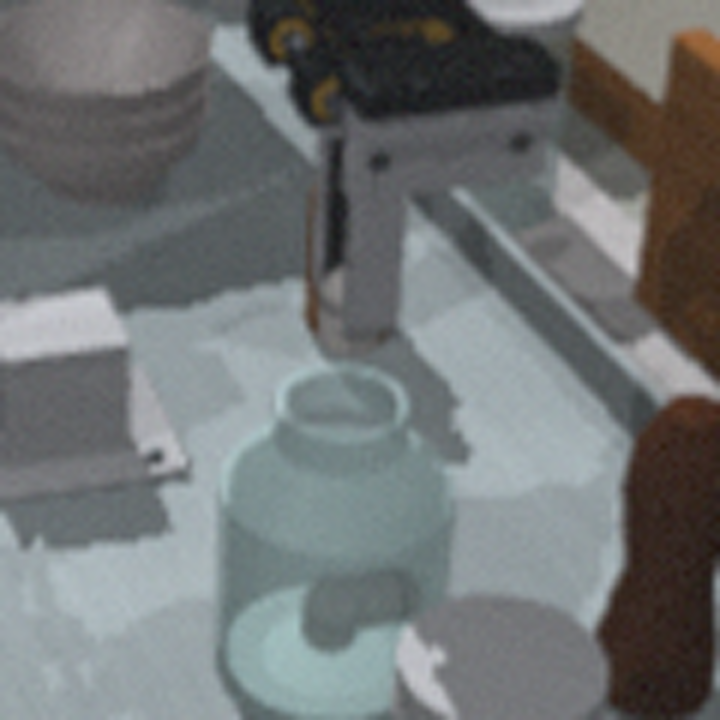

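move_arm --pt "0 1 -15 0 0 0 15" --pt "0 1 -30 0 0 0 15" --pt "0 1 -36 0 0 0 15" --pt "0 1 -36 0 0 0 15" --pt "0 1 -36 0 0 0 40" --pt "0 1 -36 0 0 0 40" --pt "0 1 -36 0 0 0 40" --pt "0 1 0 0 0 0 50" --pt "0 1 40 0 0 0 50"

```text
time_s: 26.22
eef_pos: [0.6664, -0.029, 0.3275]
eef_rot: [[0.994, -0.105, 0.005], [-0.105, -0.994, -0.005], [0.005, 0.004, -1.0]]
force: [1.0, 0.3, 1.0]
grip_width: 0.0501
```

Run:
```python
from h import *
S=st()
s=snap("side");t=snap("top")
crop(s,240,170,400,290,5,"s30.png");crop(t,290,140,400,270,5,"t30.png")
T2=lambda *u:px((290,140),u)
print(atz(t,T2(184,557),.037))
```

```text
t 26.23 pos [0.6664, -0.029, 0.3275] F [1.0, 0.3, 1.0] w 50.1
[[0.994, -0.105, 0.005], [-0.105, -0.994, -0.005], [0.005, 0.004, -1.0]] [-25.5, 44.2, 49.6, 83.3, -34.7, 68.2, -67.2]
[ 0.4314767  -0.02557445  0.037     ]
```

View pics/s30.png

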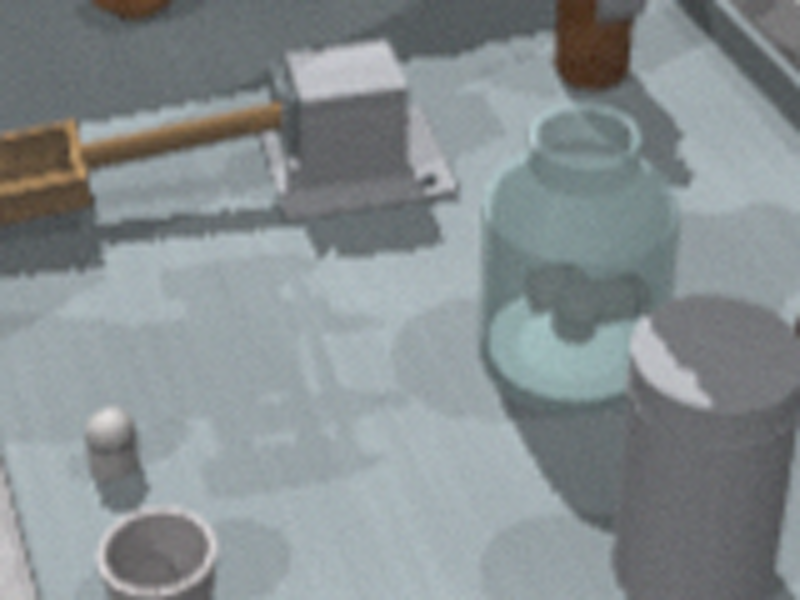

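move_arm --pt "-45 0 0 0 0 0 50" --pt "-90 0 -5 0 0 0 50" --pt "-140 0 -30 0 0 0 50" --pt "-190 2 -65 0 0 0 50" --pt "-235 3 -105 0 0 0 50" --pt "-235 3 -145 0 0 0 50" --pt "-235 3 -145 0 0 0 50" --pt "-235 3 -145 0 0 0 50" --pt "-235 3 -145 0 0 0 50"

```text
time_s: 27.45
eef_pos: [0.4347, -0.0277, 0.1881]
eef_rot: [[0.994, -0.105, 0.017], [-0.104, -0.995, -0.006], [0.018, 0.005, -1.0]]
force: [0.1, 0.4, -0.5]
grip_width: 0.0502
```

Run:
```python
from h import *
S=st()
s=snap("side")
crop(s,220,200,320,300,6,"s31.png")
```

```text
t 27.45 pos [0.4347, -0.0277, 0.1881] F [0.1, 0.4, -0.5] w 50.2
[[0.994, -0.105, 0.017], [-0.104, -0.995, -0.006], [0.018, 0.005, -1.0]] [-26.8, 36.3, 39.6, 127.6, -47.5, 30.5, -46.3]
```

View pics/s31.png

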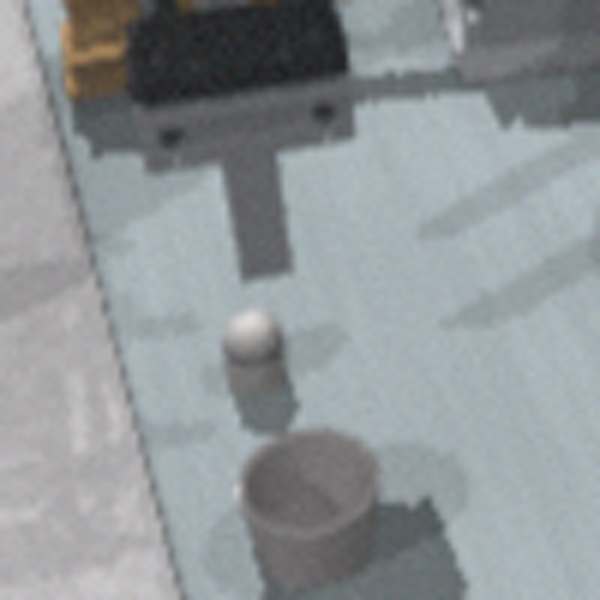

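move_arm --pt "-4 1 -25 0.006 0.017 0 50" --pt "-4 1 -50 0.006 0.017 0 50" --pt "-4 1 -67 0.006 0.017 0 50" --pt "-4 1 -67 0.006 0.017 0 50" --pt "-4 1 -67 0.006 0.017 0 30" --pt "-4 1 -67 0.006 0.017 0 15" --pt "-4 1 -67 0.006 0.017 0 15" --pt "-4 1 -67 0.006 0.017 0 15" --pt "-4 1 -30 0.006 0.017 0 15" --pt "-4 1 30 0.006 0.017 0 15" --pt "0 1 80 0.006 0.017 0 15" --pt "10 1 102 0.006 0.017 0 15"

```text
time_s: 29.0
eef_pos: [0.4448, -0.0266, 0.2924]
eef_rot: [[0.995, -0.104, 0.003], [-0.104, -0.995, 0.0], [0.003, -0.001, -1.0]]
force: [0.4, 0.8, -0.6]
grip_width: 0.0231
```

move_arm --pt "50 0 0 0 0 0 15" --pt "105 -1 0 0 0 0 15" --pt "160 -2 0 0 0 0 15" --pt "205 -3 0 0 0 0 15" --pt "222 -3 -5 0 0 0 15" --pt "222 -3 -5 0 0 0 15" --pt "222 -3 -5 0 0 0 15"

```text
time_s: 29.88
eef_pos: [0.6658, -0.0298, 0.2873]
eef_rot: [[0.994, -0.105, 0.001], [-0.105, -0.994, 0.0], [0.001, -0.001, -1.0]]
force: [-0.4, -0.5, 0.5]
grip_width: 0.0234
```

Run:
```python
from h import *
S=st()
s=snap("side")
crop(s,300,130,420,250,6,"s32.png")
```

```text
t 29.88 pos [0.6658, -0.0298, 0.2873] F [-0.4, -0.5, 0.5] w 23.4
[[0.994, -0.105, 0.001], [-0.105, -0.994, 0.0], [0.001, -0.001, -1.0]] [-24.9, 46.4, 48.4, 85.9, -36.9, 64.4, -65.2]
```

View pics/s32.png

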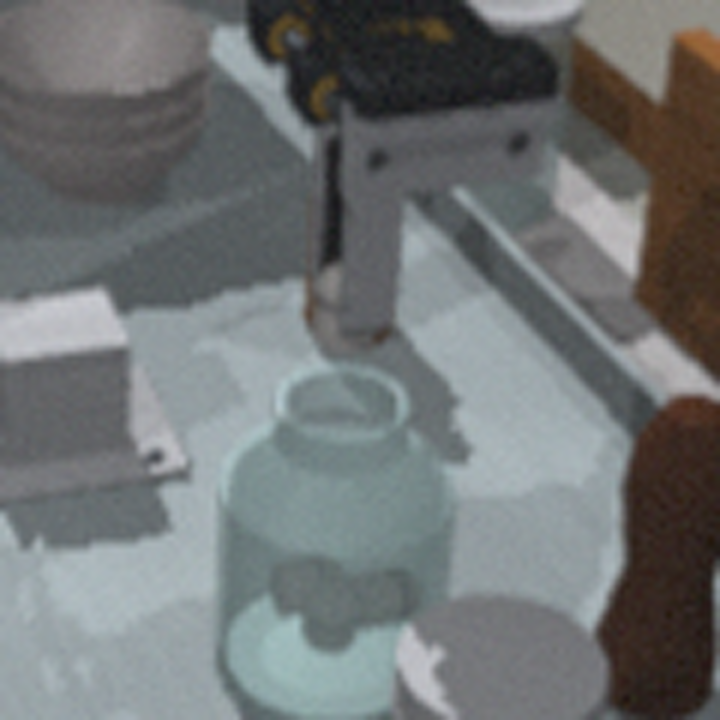

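move_arm --pt "0 1 -15 0 0 0 15" --pt "0 1 -30 0 0 0 15" --pt "0 1 -36 0 0 0 15" --pt "0 1 -36 0 0 0 15" --pt "0 1 -36 0 0 0 40" --pt "0 1 -36 0 0 0 40" --pt "0 1 -36 0 0 0 40" --pt "0 1 0 0 0 0 50" --pt "-10 10 40 0 0 0 50"

```text
time_s: 31.05
eef_pos: [0.6558, -0.0204, 0.3282]
eef_rot: [[0.994, -0.106, 0.001], [-0.106, -0.994, -0.0], [0.001, 0.0, -1.0]]
force: [0.6, -0.1, 0.3]
grip_width: 0.0497
```

Run:
```python
from h import *
S=st()
s=snap("side");t=snap("top")
cv2.imwrite("pics/side33.png",s["frame"][:,:,::-1]);cv2.imwrite("pics/top33.png",t["frame"][:,:,::-1])
crop(s,330,180,410,260,8,"s33.png")
```

```text
t 31.05 pos [0.6558, -0.0204, 0.3282] F [0.6, -0.1, 0.3] w 49.7
[[0.994, -0.106, 0.001], [-0.106, -0.994, -0.0], [0.001, 0.0, -1.0]] [-26.9, 43.5, 50.2, 85.0, -34.8, 67.9, -67.3]
```

View pics/s33.png

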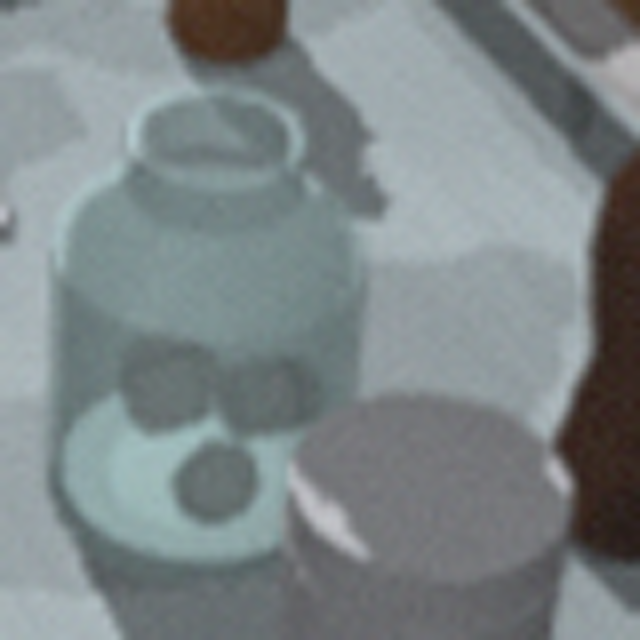

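View pics/side33.png

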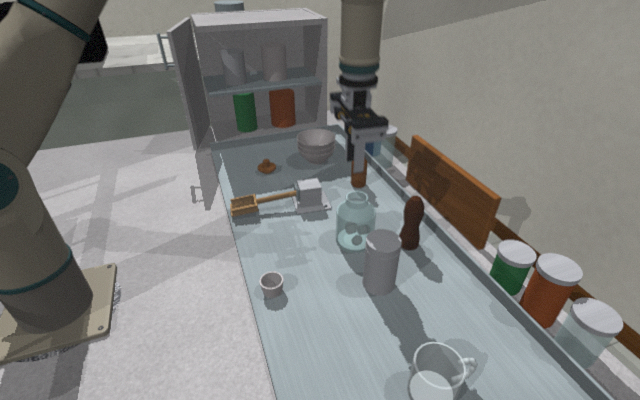

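View pics/top33.png

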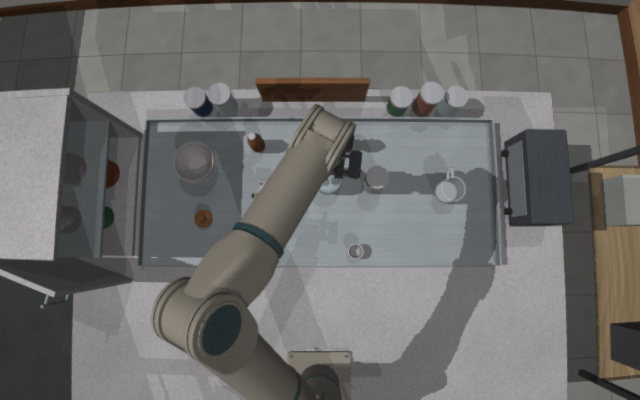

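Run:
```python
from h import *
s=snap("side");t=snap("top")
a=np.linspace(0,2*np.pi,25)
circ=lambda c,r_:np.column_stack([c[0]+r_*np.cos(a),c[1]+r_*np.sin(a),np.full(25,c[2])])
c=[.538,.384]
L=[circ(c+[.035],.030),circ(c+[.027],.030),circ(c+[.057],.011)]
overlay(s,L,245,145,290,185,14,"o34.png"); overlay(t,L,180,195,230,240,13,"ot34.png")
```

```text
(no output)
```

View pics/o34.png

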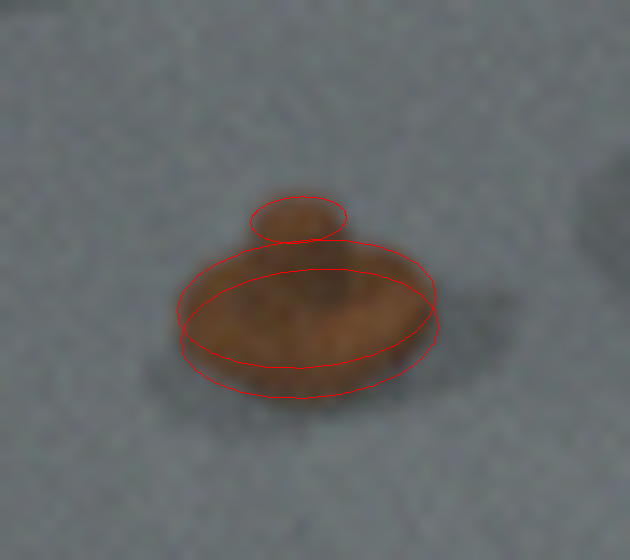

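View pics/ot34.png

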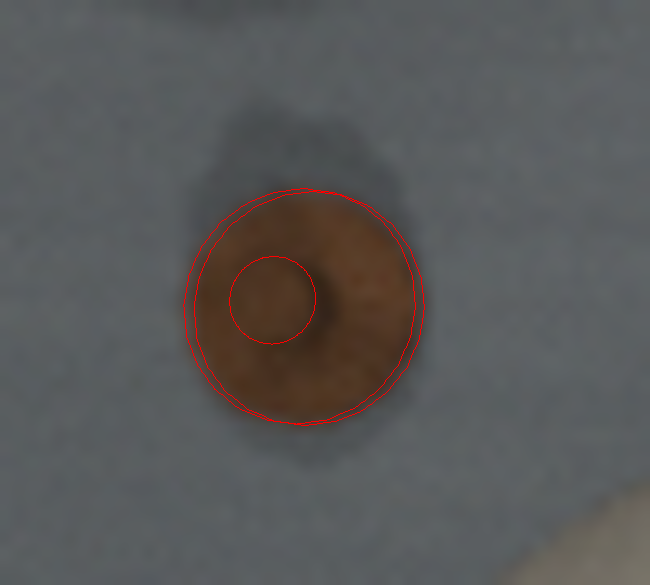

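move_arm --pt "-15 45 0 0 0 0 50" --pt "-30 100 0 0 0 0 50" --pt "-45 155 0 0 0 0 50" --pt "-60 210 0 0 0 0 50" --pt "-80 265 -10 0 0 0 50" --pt "-100 320 -30 0 0 0 50" --pt "-118 370 -70 0 0 0 50" --pt "-118 405 -110 0 0 0 50" --pt "-118 405 -135 0 0 0 50" --pt "-118 405 -135 0 0 0 50" --pt "-118 405 -135 0 0 0 50"

```text
time_s: 32.62
eef_pos: [0.5388, 0.3844, 0.1939]
eef_rot: [[0.994, -0.106, 0.004], [-0.106, -0.994, 0.0], [0.004, -0.001, -1.0]]
force: [0.6, -0.5, 0.1]
grip_width: 0.05
```

Run:
```python
from h import *
S=st()
s=snap("side");t=snap("top")
crop(s,235,115,315,195,9,"s35.png");crop(s,330,180,410,260,8,"s36.png"); crop(t,170,190,240,250,10,"t35.png")
```

```text
t 32.62 pos [0.5388, 0.3844, 0.1939] F [0.6, -0.5, 0.1] w 50.0
[[0.994, -0.106, 0.004], [-0.106, -0.994, 0.0], [0.004, -0.001, -1.0]] [-63.0, 52.8, 47.5, 91.4, -44.9, 56.2, -96.9]
```

View pics/s35.png

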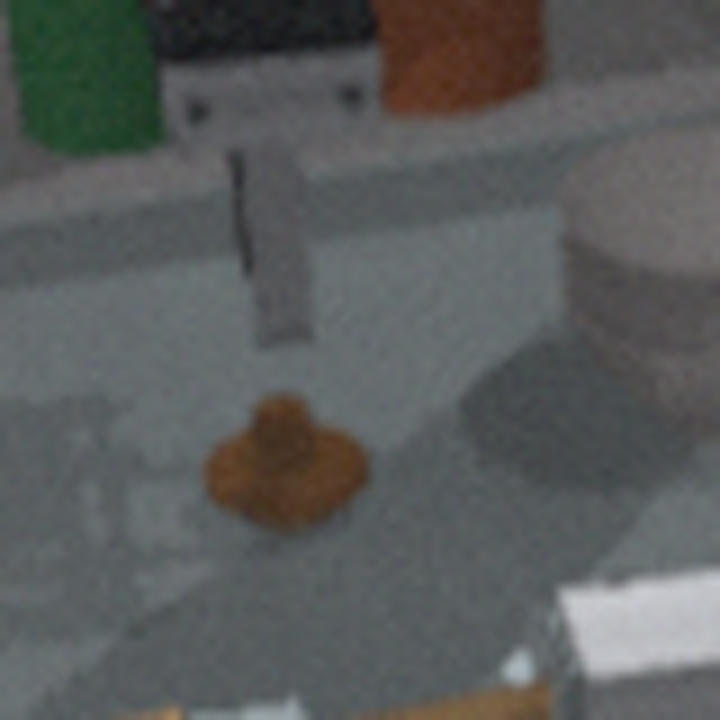

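View pics/s36.png

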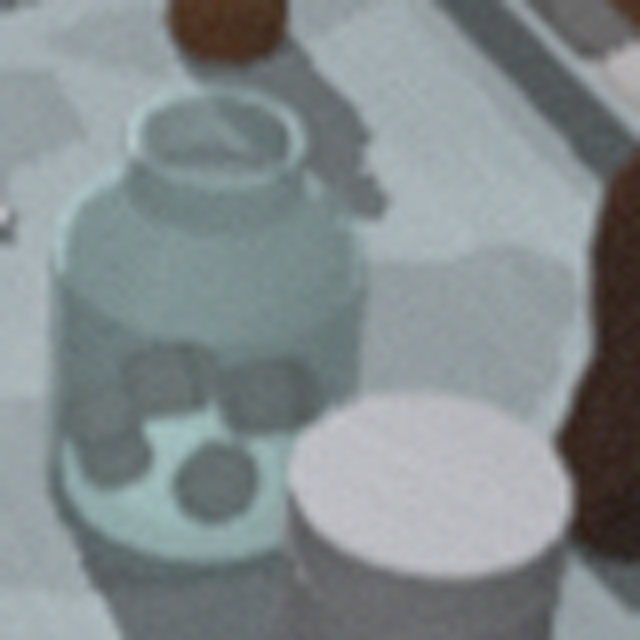

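View pics/t35.png

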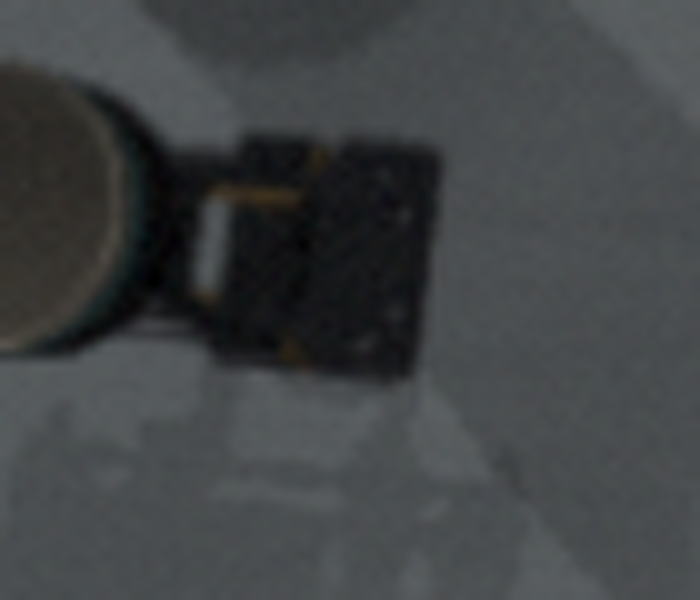

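move_arm --pt "-1 1 -25 0 0 0 50" --pt "-1 1 -50 0 0 0 50" --pt "-1 1 -58 0 0 0 50" --pt "-1 1 -58 0 0 0 50" --pt "-1 1 -58 0 0 0 35" --pt "-1 1 -58 0 0 0 22" --pt "-1 1 -58 0 0 0 12" --pt "-1 1 -58 0 0 0 12" --pt "-1 1 -58 0 0 0 12" --squeeze 25

```text
time_s: 33.85
eef_pos: [0.5382, 0.3858, 0.1372]
eef_rot: [[0.994, -0.106, 0.006], [-0.106, -0.994, 0.002], [0.006, -0.003, -1.0]]
force: [-0.3, -1.2, 3.5]
grip_width: 0.021
```

move_arm --pt "0 0 15 0 0 0 12" --pt "0 0 50 0 0 0 12" --pt "0 0 100 0 0 0 12" --pt "0 -30 150 0 0 0 12" --pt "10 -85 180 0 0 0 12" --pt "25 -140 185 0 0 0 12" --pt "40 -200 185 0 0 0 12" --pt "60 -255 185 0 0 0 12" --pt "80 -310 185 0 0 0 12" --pt "100 -360 185 0 0 0 12" --pt "120 -400 185 0 0 0 12" --pt "128 -414 185 0 0 0 12"

```text
time_s: 35.35
eef_pos: [0.6664, -0.0321, 0.3231]
eef_rot: [[0.994, -0.111, 0.007], [-0.111, -0.994, 0.0], [0.007, -0.001, -1.0]]
force: [-0.4, 0.7, -0.6]
grip_width: 0.0209
```

move_arm --pt "0 0 0 0 0 0 12" --pt "0 0 0 0 0 0 12"

```text
time_s: 35.6
eef_pos: [0.6662, -0.0303, 0.3231]
eef_rot: [[0.994, -0.109, 0.006], [-0.109, -0.994, 0.002], [0.006, -0.002, -1.0]]
force: [0.3, 0.2, -0.8]
grip_width: 0.0216
```

Run:
```python
from h import *
S=st()
s=snap("side");t=snap("top")
p=np.array(S["eef_pos"])
a=np.linspace(0,2*np.pi,25)
circ=lambda c,r_:np.column_stack([c[0]+r_*np.cos(a),c[1]+r_*np.sin(a),np.full(25,c[2])])
# at grasp TCP .1372 with lid disc underside z .027 -> offset .1102
zb=p[2]-.1102
L=[circ([p[0],p[1],zb],.03),circ([p[0],p[1],zb-.012],.019),circ([.667,-.029,.150],.0265),circ([.667,-.029,.150],.022)]
overlay(s,L,310,90,410,210,6,"o37.png",(0,255,0)); crop(s,310,90,410,210,6,"s37.png")
crop(t,290,130,370,210,8,"t37.png")
```

```text
t 35.6 pos [0.6662, -0.0303, 0.3231] F [0.3, 0.2, -0.8] w 21.6
[[0.994, -0.109, 0.006], [-0.109, -0.994, 0.002], [0.006, -0.002, -1.0]] [-25.3, 44.5, 49.6, 83.7, -35.4, 67.9, -66.8]
```

View pics/o37.png

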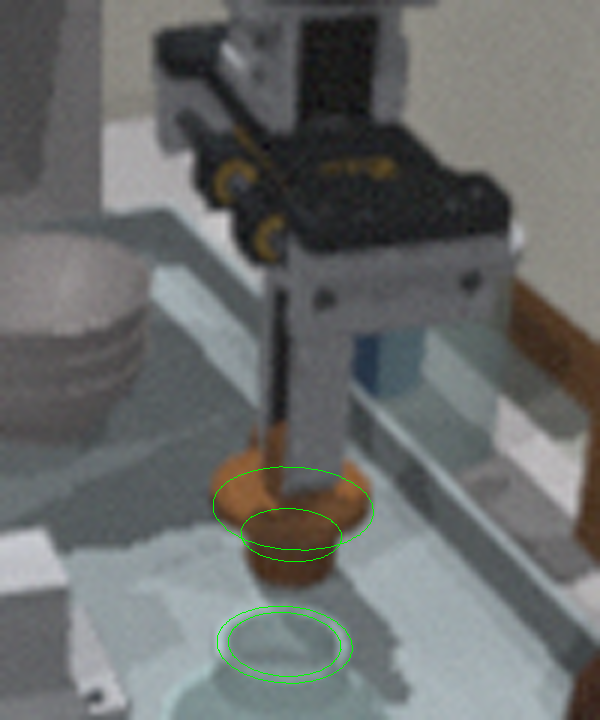

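View pics/s37.png

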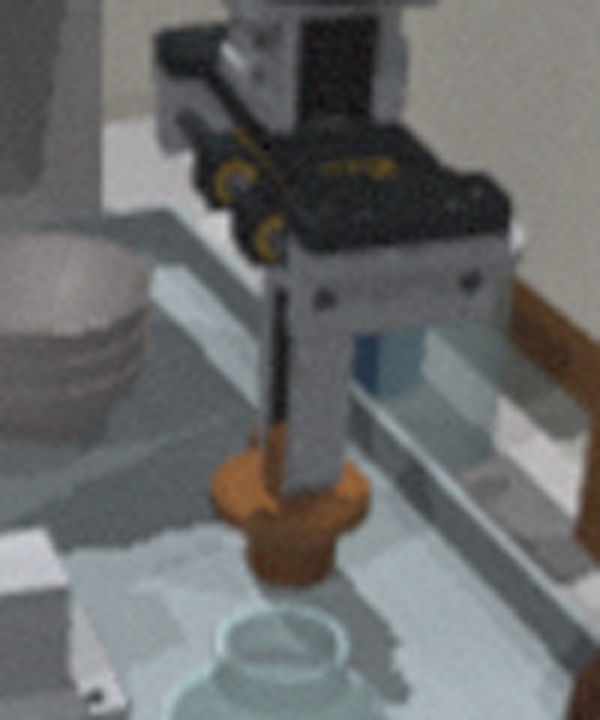

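View pics/t37.png

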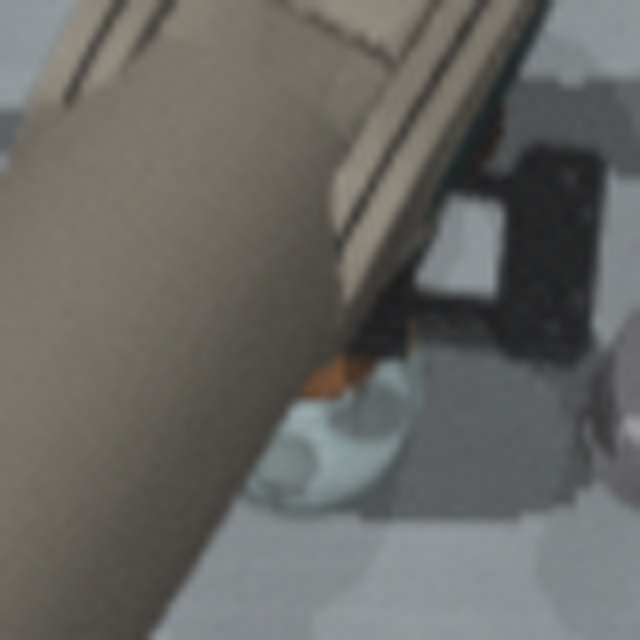

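move_arm --pt "1 1 -15 0 0.006 0 12" --pt "1 1 -30 0 0.006 0 12" --pt "1 1 -42 0 0.006 0 12" --pt "1 1 -42 0 0.006 0 12" --pt "1 1 -42 0 0.006 0 12"

```text
time_s: 36.33
eef_pos: [0.6674, -0.0291, 0.2813]
eef_rot: [[0.994, -0.108, 0.001], [-0.108, -0.994, 0.001], [0.001, -0.001, -1.0]]
force: [-0.5, -0.2, -0.7]
grip_width: 0.0213
```

Run:
```python
from h import *
S=st()
s=snap("side")
p=np.array(S["eef_pos"])
a=np.linspace(0,2*np.pi,25)
circ=lambda c,r_:np.column_stack([c[0]+r_*np.cos(a),c[1]+r_*np.sin(a),np.full(25,c[2])])
zb=p[2]-.1102
L=[circ([p[0],p[1],zb],.03),circ([p[0],p[1],zb-.012],.019),circ([.667,-.029,.150],.0265),circ([.667,-.029,.150],.022)]
overlay(s,L,320,130,400,220,8,"o38.png",(0,255,0)); crop(s,320,130,400,220,8,"s38.png")
```

```text
t 36.33 pos [0.6674, -0.0291, 0.2813] F [-0.5, -0.2, -0.7] w 21.3
[[0.994, -0.108, 0.001], [-0.108, -0.994, 0.001], [0.001, -0.001, -1.0]] [-24.7, 46.9, 48.1, 85.9, -37.2, 64.0, -65.3]
```

View pics/o38.png

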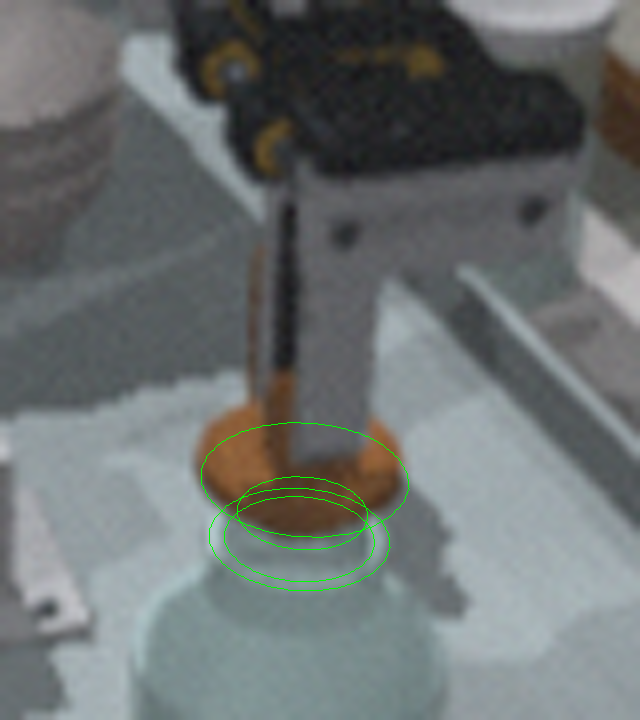

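View pics/s38.png

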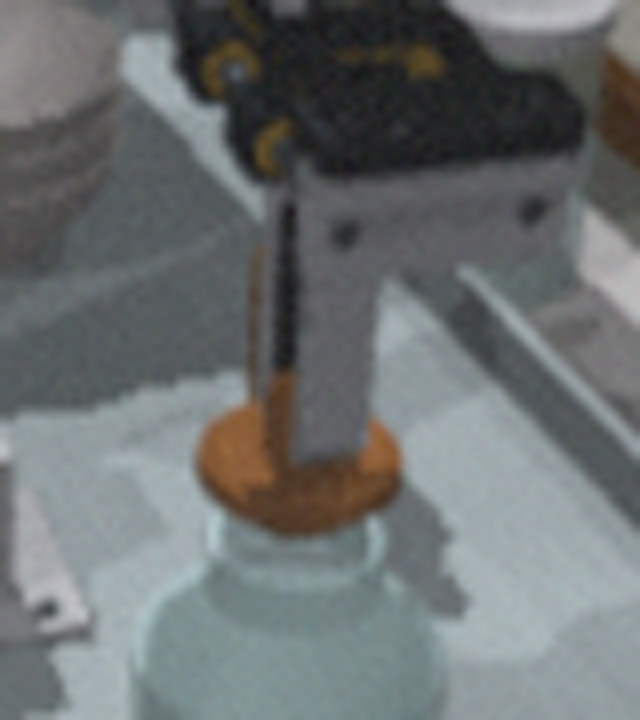

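move_arm --pt "0 0 -6 0 0 0 12" --pt "0 0 -12 0 0 0 12" --pt "0 0 -17 0 0 0 12" --pt "0 0 -20 0 0 0 12" --pt "0 0 -22 0 0 0 12" --pt "0 0 -23 0 0 0 12"

```text
time_s: 37.12
eef_pos: [0.6673, -0.0292, 0.2602]
eef_rot: [[0.994, -0.108, 0.001], [-0.108, -0.994, 0.002], [0.001, -0.002, -1.0]]
force: [-4.6, 1.7, 12.7]
grip_width: 0.0213
```

Run:
```python
from h import *
S=st()
s=snap("side")
crop(s,320,130,400,220,8,"s39.png")
```

```text
t 37.12 pos [0.6673, -0.0292, 0.2602] F [-4.6, 1.7, 12.7] w 21.3
[[0.994, -0.108, 0.001], [-0.108, -0.994, 0.002], [0.001, -0.002, -1.0]] [-24.4, 48.0, 47.2, 87.2, -38.4, 61.9, -64.4]
```

View pics/s39.png

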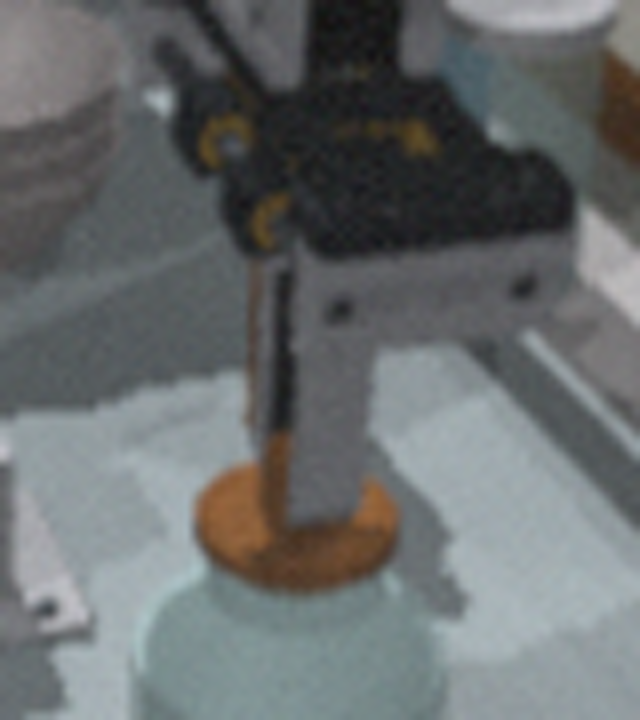

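move_arm --pt "0 0 0 0 0 0 12" --pt "0 0 0 0 0 0 22" --pt "0 0 0 0 0 0 35" --pt "0 0 0 0 0 0 50" --pt "0 0 0 0 0 0 50" --pt "0 0 25 0 0 0 50" --pt "0 0 70 0 0 0 50" --pt "0 0 120 0 0 0 50" --pt "-40 20 140 0 0 0 50" --pt "-90 40 140 0 0 0 50" --pt "-140 60 140 0 0 0 50"

```text
time_s: 38.55
eef_pos: [0.5259, 0.0312, 0.4003]
eef_rot: [[0.994, -0.108, 0.002], [-0.108, -0.994, 0.003], [0.002, -0.003, -1.0]]
force: [0.9, 0.6, 0.8]
grip_width: 0.0501
```

Run:
```python
from h import *
S=st()
s=snap("side");t=snap("top")
a=np.linspace(0,2*np.pi,25)
circ=lambda c,r_:np.column_stack([c[0]+r_*np.cos(a),c[1]+r_*np.sin(a),np.full(25,c[2])])
c=[.667,-.029]
L=[circ(c+[.150],.03),circ(c+[.158],.03),circ(c+[.180],.011)]
overlay(s,L,320,150,410,260,6,"o40.png",(0,255,0)); crop(s,320,150,410,260,6,"s40.png")
cv2.imwrite("pics/side40.png",s["frame"][:,:,::-1]);cv2.imwrite("pics/top40.png",t["frame"][:,:,::-1])
crop(t,240,130,400,250,5,"t40.png")
```

```text
t 38.55 pos [0.5259, 0.0312, 0.4003] F [0.9, 0.6, 0.8] w 50.1
[[0.994, -0.108, 0.002], [-0.108, -0.994, 0.003], [0.002, -0.003, -1.0]] [-43.4, 28.9, 57.8, 99.7, -26.8, 66.3, -73.9]
```

View pics/o40.png

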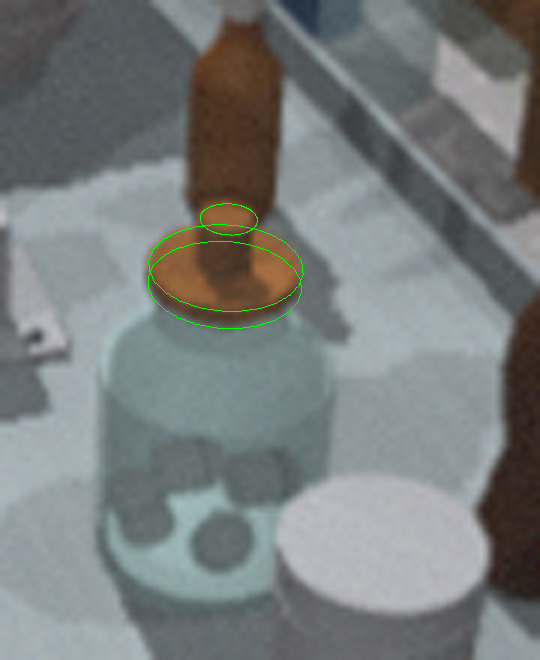

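View pics/side40.png

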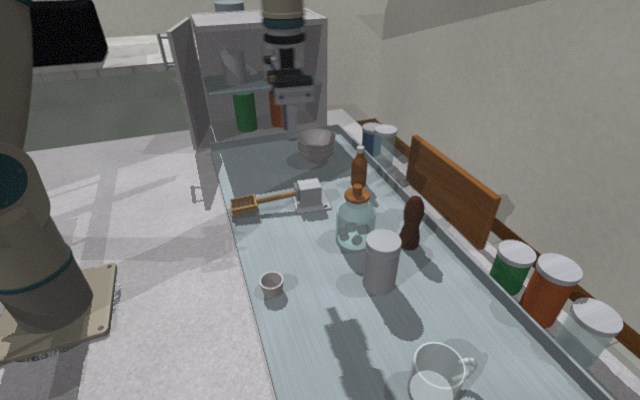

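View pics/t40.png

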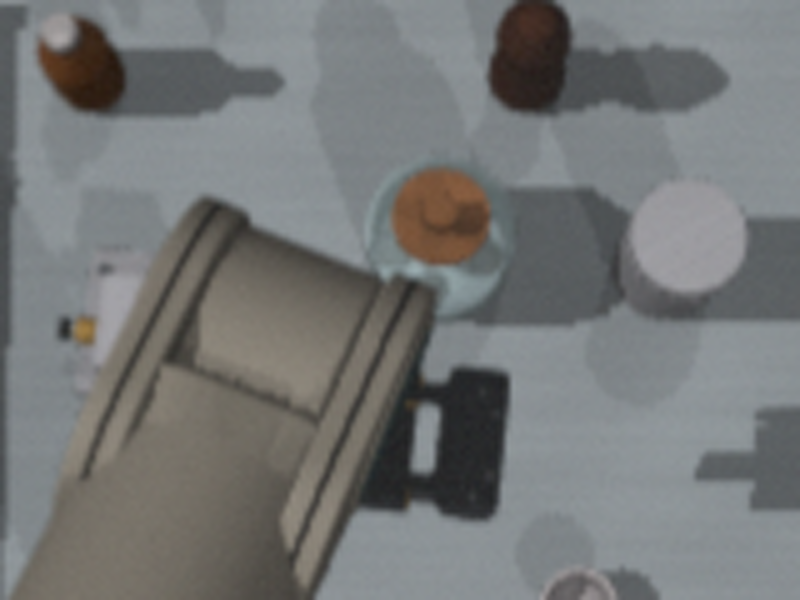

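move_arm --pt "-10 -50 0 0 0 0 50" --pt "-20 -100 0 0 0 0 50" --pt "-30 -150 0 0 0 0 50" --pt "-40 -200 0 0 0 0 50" --pt "-40 -250 0 0 0 0 50" --pt "-40 -250 0 0 0 0 50"

```text
time_s: 39.4
eef_pos: [0.4814, -0.2221, 0.4003]
eef_rot: [[0.993, -0.114, -0.003], [-0.114, -0.993, 0.003], [-0.003, -0.003, -1.0]]
force: [0.1, -0.1, -0.4]
grip_width: 0.0498
```

Run:
```python
from h import *
S=st()
s=snap("side");t=snap("top")
h=np.array([np.cos(np.radians(-5.7)),np.sin(np.radians(-5.7)),0])
m=np.array([.582,.1675,.060])
# pivot ~ bore centre (25 mm in), head pitched down 4 deg
for p,n in((4,"o41.png"),(6,"o42.png")):
    Rm,_=scoopM(m,180-5.7,p); o=m+h*.025+Rm@np.array([.145,0,0])
    overlay(s,scoopLines(Rm,o),210,150,330,230,6,n)
overlay(t,scoopLines(Rm,o),235,170,315,260,7,"ot41.png")
crop(t,245,170,305,220,12,"t41.png")
crop(t,290,140,400,220,7,"t42.png")
```

```text
t 39.4 pos [0.4814, -0.2221, 0.4003] F [0.1, -0.1, -0.4] w 49.8
[[0.993, -0.114, -0.003], [-0.114, -0.993, 0.003], [-0.003, -0.003, -1.0]] [-13.9, 28.6, 55.6, 99.0, -25.6, 66.4, -47.5]
```

View pics/o41.png

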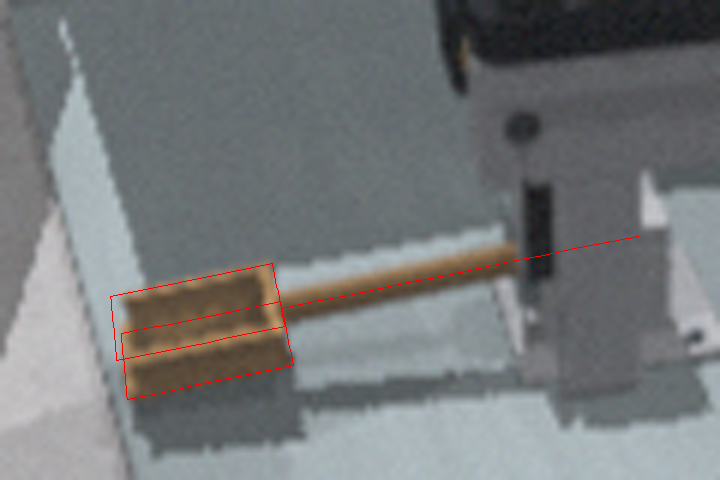

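View pics/ot41.png

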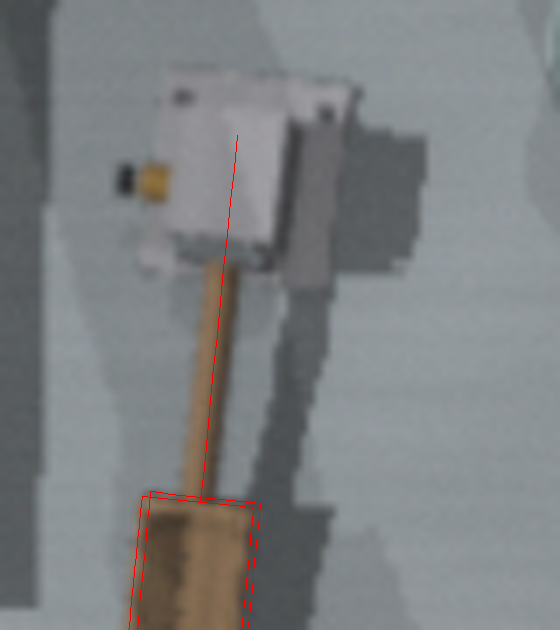

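View pics/t41.png

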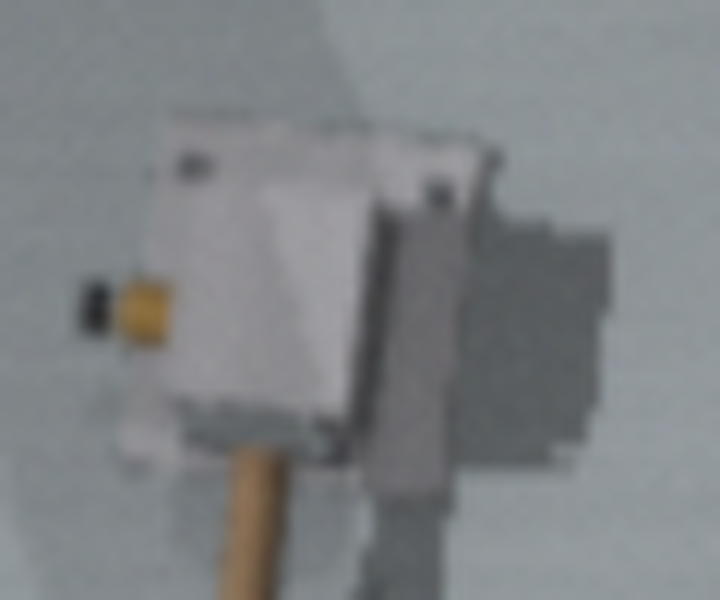

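View pics/t42.png

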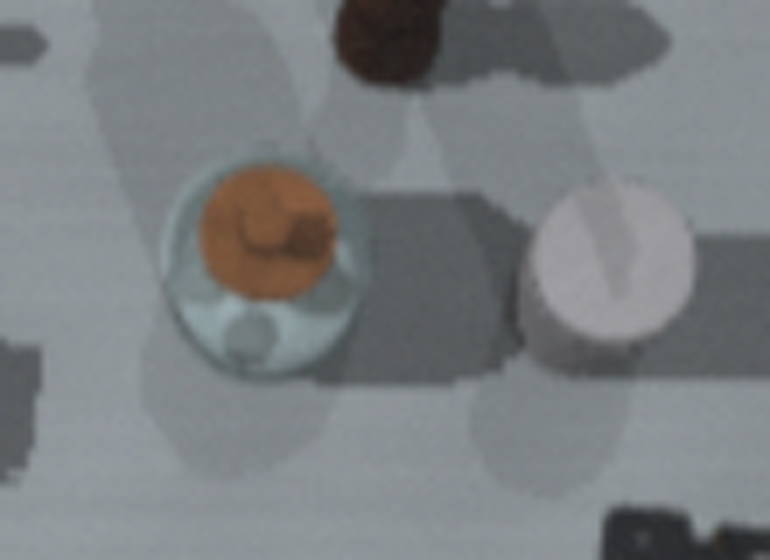

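```bash
python3 -c "
from bench import r
print(r.finish_job())"
```

```text
the job is handed in; nothing more can be done
None
```

I finished all three parts of the task and handed the job in at about 39 s of the 210 s allowed. The hand-in gives no verdict, so everything below comes from my own last pictures.

- **Scoop:** Its handle is in the spring holder, and the model drawn over the pictures puts the tip at the back of the bore to within about 2 mm. The plunger cap stands about 1.5–2 mm out, which fits it sitting in the groove. When I let go, the head sagged about 4° in the bore's play, inside the 8° allowed.
- **Canisters:** Four were there at the start, and all four are in the jar, seen through the glass. No others showed in either view.
- **Lid:** It is on the jar, matching the seated position drawn over the side picture. It went down to the height I had worked out, with about 13 N of contact force.
- **Everything else:** The jar is upright, and in the last pictures the other kitchen things look where they started. The gripper was open and clear of everything.

The two cameras disagreed by about 2–5 mm on some points, such as the handle tip and the holder's angle. So for the bore and the jar's mouth I lined things up within the same picture instead. The plunger's value could not be read directly, only judged from the cap.

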